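Load a hexagonal bar into the V-groove of a drilling jig, home against its stop

TASK

Take the hexagonal bar out of the stock stand and lay it in the open part of the drilling jig's V-groove, turned so that two of its flats sit snugly on the groove's two slopes and its end is still clear of the bridge. Then slide it along the groove, under the bridge, until its end touches the end stop, and leave it lying there. Leave the caliper, the slat on the bench and the glue bottle where they are.

Things in the scene. Friction and masses are not known exactly. Their poses are not given: they have to be found in the camera images.
- hex_bar: plain aluminium hexagonal bar, 160 mm long, 30 mm across flats, 34.6 mm across corners, about 0.34 kg. Origin at its centre; y along its length, z square to one pair of flats (the flats lie every 60 degrees about y). It starts in the stand, along the stand's y, a flat down and a flat up, so the flats that fingers can clasp lean 30 degrees from vertical; centre 75 mm above the bench
- stock_stand: wooden stand, fixed. Origin on the bench below the bar's middle line; x points away from the robot, y along the bar. Two saddles, 14 mm thick at y = +-55 mm, tops 60 mm high, lips at x = +-19.5 to 31 mm, 72 mm high. Between them the bar is free all round, above a 12 mm base board (x -45 to 105, y -110 to 110 mm). Two posts to the shelf above at x 78 to 98, y = +-98 mm
- shelf_edge (a point): middle of the lower front edge of the stand's shelf, 275 mm up, 5 mm nearer the robot than the bar's middle line; axes as the stand's. The shelf is 230 mm wide, reaches 105 mm back, slats on it up to 293 mm. It blocks a gripper coming straight down; one leaning 30 degrees back to the robot (fingers pointing away and down) clears it and has its pads flat on the bar's flats
- jig: steel drilling jig on a plywood board 84 x 285 x 12 mm, fixed. Origin on the bench below the groove's middle line; y along the groove, away from the stop. A rail 25 mm wide (28 at most), y -100 to 150 mm, has a 120 degree V-groove on top: bottom line 50, edges 57 mm above the bench. A bar seated corner down has its middle line at 67.3, top corner at 84.6 mm, and its upright flats overhang the rail
- bridge (a point): centre of the underside of the bridge over the groove, 89 mm above the bench, at jig y = -63 mm; axes as the jig's. The bridge spans y -80 to -46 mm of the jig; two jaws 33 mm apart (61 mm over the outside) carry it, so the bar passes only with its flats upright. Top 99 mm, brass drill bush on it up to 105 mm. The groove is open above from y = -46 to 150 mm
- stop_face (a point): point on the end stop's face (jig y = -100 mm) where the bar's end should touch, 67.3 mm above the bench; axes as the jig's. The stop is a block 46 mm wide, 16 mm thick, 92 mm high. With the bar touching, its centre is at jig y = -20 mm
- groove_mouth (a point): the bottom line of the V-groove at the rail's open end (jig y = +150 mm), 50 mm above the bench; axes as the jig's
- caliper: steel vernier caliper lying on the bench, 69 x 222 x 9 mm, long side roughly along y; origin at the centre of its underside; to be left alone
- glue_bottle: yellow glue bottle with a red nozzle, standing, 38 mm across, 123 mm high; origin at the centre of its underside, z up; to be left alone
- slat: thin planed wooden slat lying alone on the bench, 36 x 179 x 6 mm, its length (own y) roughly along world x; origin at the centre of its underside; to be left alone

How it is judged:
By the outcome, as a careful person would: the job done as asked, in the order asked, and still so for the second after the job is handed in, with the robot touching nothing.
It also fails if it takes over 51 s, if anything falls off the work surface, if the arm or the gripper's body presses on something with over 40 N, if the wrist force passes 120 N, or if a joint passes its speed limit or range.

ROBOT

A 6-joint arm with a two-finger parallel gripper is mounted at the origin on a cart in front of the work surface, level with it; the furniture and walls round the work are solid. World frame = base frame: x ahead of the robot, y to its left, z up, the work surface at z = 0. Lengths are in mm, angles in degrees, forces in N, time in s.
With the tool pointing down it reaches from about 300 to 850 mm from the base axis. Payload 4.2 kg.
Tool frame: the origin (TCP) lies at the very end of the fingers, on their centre line; the grasp point (between the pads) lies 19 mm behind it; z points along the fingers, y is the direction in which the jaws open and shut (so a half turn about z gives the same grasp; the last joint's range is limited). The gripper opens to 91 mm and grips with 3 to 60 N. Pads are 32 mm wide; open, the fingers measure 118 mm over their backs; the gripper's body (76 mm by 178 mm) begins 60 mm behind the grasp point.
Start: joints at [73.74, 18.312, 89.639, -0, 72.044, -1.146], TCP at [149.933, 555.124, 213.976] pointing down, gripper open.
Joint ranges: [-177.97, 177.97], [-48.28, 115.42], [12.27, 149.76], [-77.06, 257.06], [2.81, 150.46], [-146.56, 146.56]. Speed limits (degrees/s): [147.25, 147.25, 180, 180, 180, 180].

INTERFACE

Orientations are given as [roll, pitch, yaw] about the fixed x, y, z axes, in that order (R = Rz(yaw) Ry(pitch) Rx(roll)).
In Python, from workcell import telemetry, grab_frame, job gives the robot as it stands.
- The arm moves only by the tool drive_tool, never from a script. Its argument "moves" is a list of rows, each an object of numbers: "claw": the closure, from -1 (fully open) to 1 (shut); "dx", "dy", "dz": the shift along the tool's x, y, z in units of 20 mm (1.0 is 20 mm); "yaw": the turn about the tool's z in units of 0.15 rad (1.0 is 0.15 rad). In form: [{"claw": .., "dx": .., "dy": .., "dz": .., "yaw": ..}, ...]. A call has 1 to 5 rows; each row shifts and turns the pose as measured when the row begins, along the tool's axes as they then stand; what a row does not reach is not made up. A row lasts 1/8 s, in which the tool goes at most 62.5 mm and 10.7 degrees, less where a joint would pass 70% of its speed; a pose out of reach is approached as far as the arm can. A call with a number of a shift or a turn outside -1 to 1 is refused whole. A call with a gripper value outside its range is refused whole. The fingers move at their own pace and stop on an object; "grip_force" is the grip in N (left out, the last holds). Time passes only in rows, so rows that do not move let the fingers close. It gives the time, the measured TCP pose, the force and the opening at its end, in the units of the state.
- telemetry.state(): the state, without advancing time (a new reading comes with each control period).
- grab_frame(name): name is "scene" or "top" or "wrist"; returns a dict with "color" (400x640x3 uint8, blue, green, red), "vertical_fov" (degrees; the focal length in pixels is half the picture's height over the tangent of half this angle, whatever the lens; pixels are square), "cx", "cy" (the principal point, pixels), "pose" (4x4, takes a point from camera to world coordinates). Camera axes: x right, y down, z forward; pixel columns grow to the right and rows downward; lengths in mm; the calibration is good to about 2 mm. A picture is of the moment at which its call begins. There is no depth.
- job.job_done(): hands the job in, once; it reports no verdict.
The state is a dict: "time_s": time; "qpos": joint angles; "qvel": joint speeds; "effort": joint torques, N m; "ee_pos": TCP position; "ee_rot": TCP orientation; "force": force on the tool from outside, world axes, zero at the start; "torque": the same for the moment, N m; "gripper_width": finger opening in mm.
Only numpy, scipy, OpenCV 4.12 (cv2) and the standard library are available. Lean on these libraries where they do the work, as an engineer would, in place of code of your own. Each camera call takes 0.05 s, during which the arm holds its last target.

## Working session

There is one attempt and no reset: what is moved stays moved. The work goes in short steps, Python scripts to look and compute and a tool call to move; the robot and the scene stay as the last step left them, time stands still between calls to the robot, and variables do not carry over. Pictures are saved under pics/ and viewed, and the job is handed in when it is done.

Besides the shell and the picture viewer there is one more tool, called as name([rows], argument=value, ...), one row to a line, values as JSON. drive_tool: Moves the arm, as the interface text tells. Its arguments: {"type":"object","properties":{"moves":{"type":"array"},"grip_force":{"type":"number"}},"required":["moves"]}

```bash
ls; mkdir -p pics; python3 - <<'E'
from workcell import telemetry, grab_frame
import cv2,numpy as np,pickle
print(telemetry.state())
d={}
for n in("scene","top","wrist"):
    f=grab_frame(n);d[n]=f;cv2.imwrite(f"pics/{n}0.png",f["color"]);print(n,f["vertical_fov"],f["cx"],f["cy"],np.round(f["pose"],3).tolist())
pickle.dump(d,open("f0.pkl","wb"))
E
```

```text
pics
{'time_s': 0.0, 'qpos': array([ 7.37381162e+01,  1.83500045e+01,  8.97080748e+01, -1.17514261e-04,
        7.20426090e+01, -1.14442558e+00]), 'qvel': array([ 0.0156552 , -0.02604991, -0.0167537 ,  0.04812984,  0.00623051,
       -0.14481434]), 'effort': array([-9.47315275e-04, -4.12453401e+01, -2.31962532e+01,  7.24399835e-02,
        4.58160380e-02, -1.56273081e-04]), 'ee_pos': array([149.80030876, 554.61003425, 213.12537587]), 'ee_rot': array([-1.79899330e+02, -1.89930865e-03,  1.64882576e+02]), 'force': array([ 0.25982384, -0.04622751, -0.83227716]), 'torque': array([ 0.01817261,  0.02598139, -0.01510312]), 'gripper_width': 91.2604002091318}
scene 56.61419535430866 324.49220825695016 198.71160318289594 [[0.665, -0.526, 0.531, 57.917], [-0.747, -0.474, 0.467, -421.443], [0.006, -0.707, -0.708, 842.64], [0.0, 0.0, 0.0, 1.0]]
top 46.357903758916265 314.7766167923743 195.16098096257628 [[-0.011, -0.991, 0.135, 376.163], [-1.0, 0.009, -0.015, 9.825], [0.014, -0.136, -0.991, 1352.529], [0.0, 0.0, 0.0, 1.0]]
wrist 71.61075287392451 309.8458372628772 197.24984697530886 [[0.26, 0.927, 0.27, 73.099], [0.966, -0.249, -0.075, 575.045], [-0.002, 0.28, -0.96, 384.596], [0.0, 0.0, 0.0, 1.0]]
```

View pics/scene0.png

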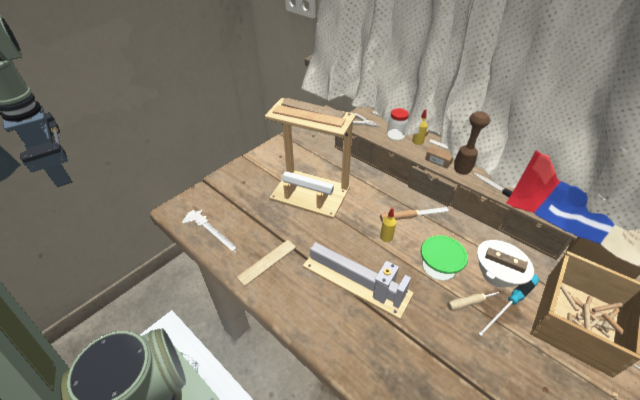

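View pics/top0.png

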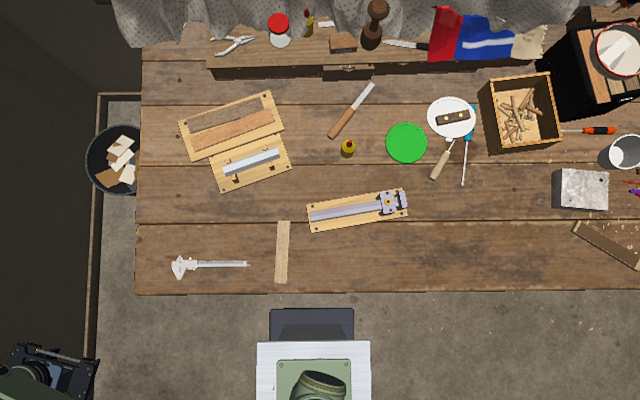

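View pics/wrist0.png

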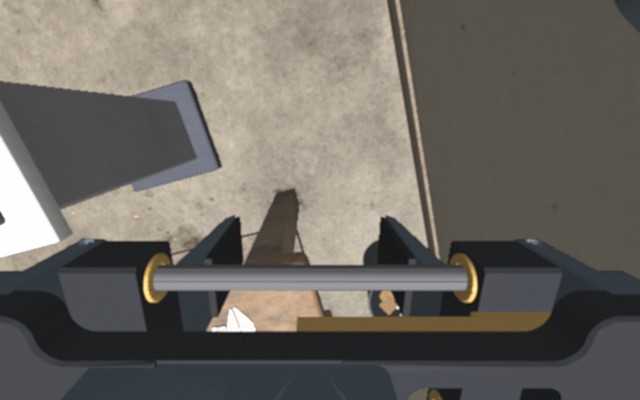

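Top view: the stand is around (250,160), the jig at (357,208) with its bridge on the right (-y) at (390,200), the bottle at (348,147), the slat at (282,252) and the caliper at (210,265). I'll enlarge these areas.

```bash
python3 - <<'E'
import cv2,pickle
d=pickle.load(open("f0.pkl","rb"))
def crop(n,x0,y0,w,h,s,o):
    cv2.imwrite(o,cv2.resize(d[n]["color"][y0:y0+h,x0:x0+w],None,fx=s,fy=s,interpolation=cv2.INTER_CUBIC))
crop("top",295,175,125,65,6,"pics/t_jig.png")
crop("top",170,85,130,110,5,"pics/t_st.png")
crop("scene",290,225,130,95,6,"pics/s_jig.png")
crop("scene",260,90,100,130,4,"pics/s_st.png")
E
```

```text
(no output)
```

View pics/t_jig.png

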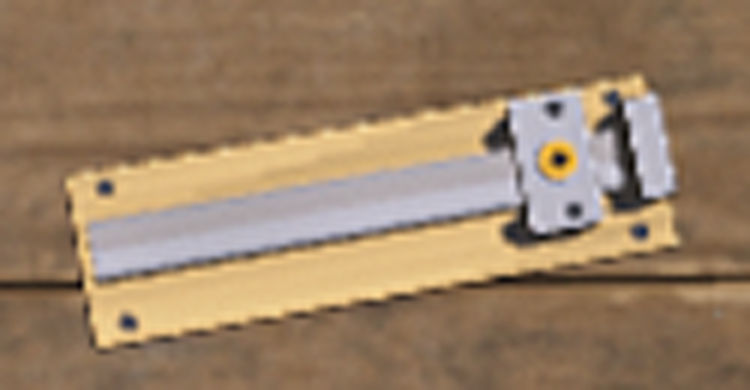

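View pics/t_st.png

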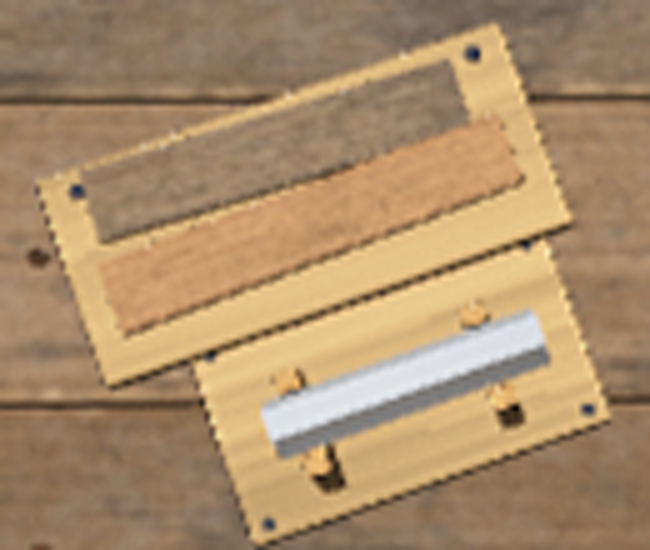

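View pics/s_jig.png

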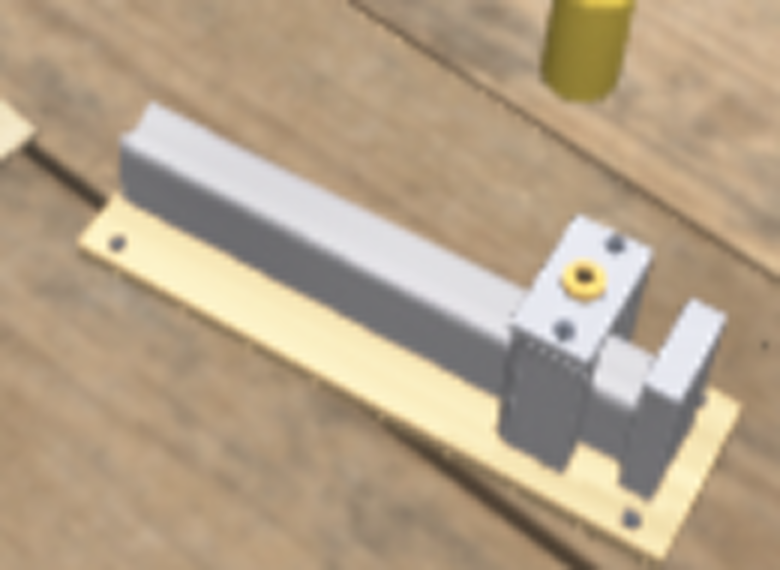

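View pics/s_st.png

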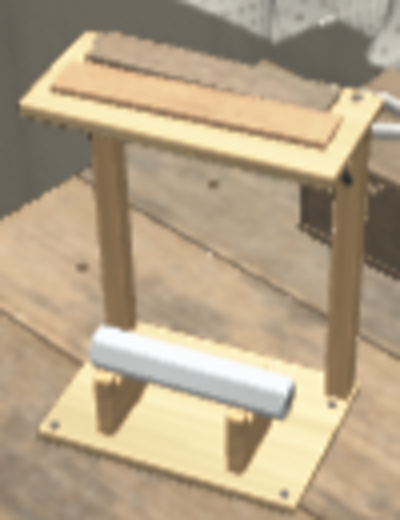

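```bash
cat > vis.py <<'E'
import numpy as np, pickle, cv2
def K(f):
    fl=f["color"].shape[0]/2/np.tan(np.radians(f["vertical_fov"])/2); return fl
def proj(f,P):
    P=np.atleast_2d(P);T=np.linalg.inv(f["pose"]);c=P@T[:3,:3].T+T[:3,3]
    fl=K(f);return np.c_[f["cx"]+fl*c[:,0]/c[:,2],f["cy"]+fl*c[:,1]/c[:,2]]
def tf(p,q):
    a=np.radians(p[2]);q=np.atleast_2d(np.array(q,float));c,s=np.cos(a),np.sin(a)
    return np.c_[p[0]+c*q[:,0]-s*q[:,1],p[1]+s*q[:,0]+c*q[:,1],q[:,2]]
E
cat > fit.py <<'E'
from vis import *
from scipy.optimize import least_squares
d=pickle.load(open("f0.pkl","rb"))
def full(l,x0,y0,s): return [(n,p,((u+.5)/s-.5+x0,(v+.5)/s-.5+y0)) for n,p,(u,v) in l]
X=30.5
J=[("top",*a) for a in []]
jt=[("top",(12.5,150,57),(88,225)),("top",(-12.5,150,57),(97,282)),
("top",(X,-46,99),(508,103)),("top",(X,-80,99),(577,88)),("top",(-X,-80,99),(605,217)),("top",(-X,-46,99),(530,235)),("top",(0,-63,105),(559,159)),
("top",(23,-100,92),(625,98)),("top",(23,-116,92),(657,92)),("top",(-23,-116,92),(677,192)),("top",(-23,-100,92),(643,200))]
js=[("scene",(12.5,150,57),(152,102)),("scene",(-12.5,150,57),(120,140)),
("scene",(X,-46,99),(580,215)),("scene",(X,-80,99),(652,247)),("scene",(-X,-80,99),(585,360)),("scene",(-X,-46,99),(512,322)),("scene",(0,-63,105),(584,278)),
("scene",(23,-100,92),(695,300)),("scene",(23,-116,92),(726,318)),("scene",(-23,-116,92),(682,403)),("scene",(-23,-100,92),(645,385))]
st=[("top",(-45,110,12),(250,547)),("top",(-45,-110,12),(608,418)),("top",(-5,115,275),(108,387)),("top",(-5,-115,275),(572,228)),
("top",(8.66,80,90),(262,408)),("top",(8.66,-80,90),(530,312)),("top",(-17.3,80,75),(280,460)),("top",(-17.3,-80,75),(550,362))]
ss=[("scene",(-45,110,12),(38,435)),("scene",(-45,-110,12),(300,510)),("scene",(105,-110,12),(358,392)),("scene",(-5,115,275),(20,110)),("scene",(-5,-115,275),(338,180))]
for nm,a,b,g in(("jig",full(jt,295,175,6),full(js,290,225,6),(450,-50,10)),("stand",full(st,170,85,5),full(ss,260,90,4),(550,120,20))):
  for lab,obs in(("top",a),("scene",b),("both",a+b)):
    fun=lambda p:np.concatenate([proj(d[n],tf(p,q))[0]-uv for n,q,uv in obs])
    r=least_squares(fun,g,loss="soft_l1");print(nm,lab,np.round(r.x,2))
  print(np.round(fun(r.x).reshape(-1,2),1).tolist())
E
python3 fit.py
```

```text
jig top [ 518.14 -143.53    9.75]
jig scene [ 520.25 -142.13    9.25]
jig both [ 519.12 -142.85    9.5 ]
[[-0.5, -0.3], [-0.4, -0.9], [-0.6, -0.5], [0.2, -0.2], [-0.0, 0.3], [0.1, -0.5], [-0.4, -0.2], [-0.6, -0.0], [-0.2, -0.0], [-0.1, -0.2], [-0.2, -0.6], [-0.3, 0.5], [-0.2, 0.5], [-0.3, 0.1], [0.6, 1.1], [0.8, 1.0], [-0.3, 0.5], [0.3, 0.4], [-0.6, -0.1], [0.5, 0.0], [-0.0, 0.4], [-0.3, 0.1]]
stand top [647.48 172.13  19.14]
stand scene [647.17 172.16  20.54]
stand both [647.46 172.21  19.44]
[[1.2, -1.1], [1.3, -0.7], [1.3, 0.0], [1.0, -0.6], [-2.3, 0.9], [-0.9, 0.7], [-1.9, 0.2], [-1.4, 0.5], [0.0, -1.2], [-0.7, -0.2], [1.3, -2.1], [0.3, 2.1], [-0.4, 3.8]]
```

drive_tool([
  {"claw": -1,"dx": -1,"dy": 0,"dz": -1,"yaw": 1},
  {"claw": -1,"dx": -1,"dy": 0,"dz": -1,"yaw": 1},
  {"claw": -1,"dx": -1,"dy": 0,"dz": -1,"yaw": 1},
  {"claw": -1,"dx": -1,"dy": 0,"dz": -1,"yaw": 1},
  {"claw": -1,"dx": -1,"dy": 0,"dz": -1,"yaw": 1},
])

```text
time_s: 0.78
ee_pos: [232.8, 499.9, 312.0]
ee_rot: [-179.5, 0.4, 120.7]
force: [0.8, -0.3, 0.1]
gripper_width: 91.4
```

drive_tool([
  {"claw": -1,"dx": -1,"dy": 0.25,"dz": -1,"yaw": 0.3},
  {"claw": -1,"dx": -1,"dy": 0.25,"dz": -1,"yaw": 0.3},
  {"claw": -1,"dx": -1,"dy": 0.4,"dz": -1,"yaw": 0.3},
  {"claw": -1,"dx": -1,"dy": 0.4,"dz": -1,"yaw": 0.2},
  {"claw": -1,"dx": -1,"dy": 0.4,"dz": 0,"yaw": 0.2},
])

```text
time_s: 1.4
ee_pos: [309.0, 422.1, 395.3]
ee_rot: [-179.6, 0.5, 109.1]
force: [0.7, 0.5, -0.3]
gripper_width: 91.4
```

drive_tool([
  {"claw": -1,"dx": -1,"dy": 0.4,"dz": 0,"yaw": 0},
  {"claw": -1,"dx": -1,"dy": 0.4,"dz": 0,"yaw": 0},
  {"claw": -1,"dx": -1,"dy": 0.4,"dz": 0,"yaw": 0},
  {"claw": -1,"dx": -1,"dy": 0.4,"dz": 0,"yaw": 0},
  {"claw": -1,"dx": -1,"dy": 0.4,"dz": 0,"yaw": 0},
])

```text
time_s: 2.02
ee_pos: [381.3, 337.3, 394.6]
ee_rot: [-179.5, 0.5, 109.1]
force: [0.1, -0.2, 0.6]
gripper_width: 90.9
```

drive_tool([
  {"claw": -1,"dx": -1,"dy": 0.4,"dz": 0,"yaw": 0},
  {"claw": -1,"dx": -1,"dy": 0.4,"dz": 0,"yaw": 0},
  {"claw": -1,"dx": -1,"dy": 0.4,"dz": 0,"yaw": 0},
  {"claw": -1,"dx": -1,"dy": 0.4,"dz": 0,"yaw": 0},
  {"claw": -1,"dx": -1,"dy": 0.4,"dz": 0,"yaw": 0},
])

```text
time_s: 2.65
ee_pos: [453.4, 252.6, 393.6]
ee_rot: [-179.3, 0.6, 109.1]
force: [0.5, 0.9, 0.2]
gripper_width: 91.4
```

```bash
python3 - <<'E'
from workcell import telemetry, grab_frame
import cv2,numpy as np,pickle
s=telemetry.state();print(s["qpos"].round(2),s["ee_pos"].round(1),s["ee_rot"].round(2),s["time_s"])
f=grab_frame("wrist");cv2.imwrite("pics/w1.png",f["color"]);pickle.dump((f,s),open("w1.pkl","wb"))
E
```

```text
[28.16 10.31 75.32 -0.48 95.16  9.05] [453.4 252.6 393.6] [-179.29    0.59  109.07] 2.65
```

View pics/w1.png

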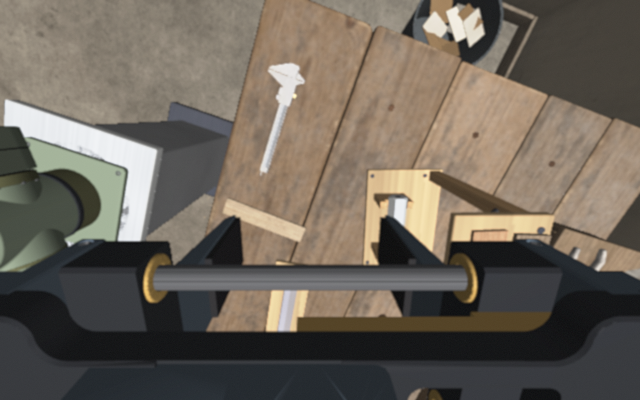

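The view shows the stand at the right (its board at (400,215)) and the caliper and slat at the left. Rows offer no tilt, so I'll see how the arm behaves when pushed past its reach. That may lean the tool.

drive_tool([
  {"claw": -1,"dx": -0.5,"dy": 1,"dz": -0.6,"yaw": 0},
  {"claw": -1,"dx": -0.5,"dy": 1,"dz": -0.6,"yaw": 0},
  {"claw": -1,"dx": -0.5,"dy": 1,"dz": -0.6,"yaw": 0},
  {"claw": -1,"dx": -0.5,"dy": 1,"dz": -0.6,"yaw": 0},
  {"claw": -1,"dx": -0.5,"dy": 1,"dz": -0.6,"yaw": 0},
])

```text
time_s: 3.32
ee_pos: [567.2, 236.6, 452.5]
ee_rot: [-179.0, 0.7, 109.0]
force: [0.3, 0.2, 0.7]
gripper_width: 91.2
```

drive_tool([
  {"claw": -1,"dx": -0.5,"dy": 1,"dz": -0.6,"yaw": 0},
  {"claw": -1,"dx": -0.5,"dy": 1,"dz": -0.6,"yaw": 0},
  {"claw": -1,"dx": -0.5,"dy": 1,"dz": -0.6,"yaw": 0},
  {"claw": -1,"dx": -0.5,"dy": 1,"dz": -0.6,"yaw": 0},
  {"claw": -1,"dx": 0,"dy": 1,"dz": 0,"yaw": 0},
])

```text
time_s: 3.95
ee_pos: [676.2, 232.0, 498.5]
ee_rot: [-179.0, 0.6, 109.0]
force: [29.6, 10.9, 12.9]
gripper_width: 91.4
```

drive_tool([
  {"claw": -1,"dx": 0,"dy": 1,"dz": 0,"yaw": 0},
  {"claw": -1,"dx": 0,"dy": 1,"dz": 0,"yaw": 0},
  {"claw": -1,"dx": 0,"dy": 1,"dz": 0,"yaw": 0},
])

```text
time_s: 4.32
ee_pos: [709.8, 244.2, 468.8]
ee_rot: [179.6, 0.6, 109.0]
force: [0.9, -0.3, -0.1]
gripper_width: 90.8
```

```bash
python3 - <<'E'
from workcell import telemetry
s=telemetry.state();print(s["qpos"].round(2),s["ee_pos"].round(1),s["ee_rot"].round(2),s["time_s"])
E
```

```text
[ 18.39  41.9   12.28  -0.77 125.39  -1.06] [709.8 244.2 468.8] [179.58   0.63 108.99] 4.325
```

drive_tool([
  {"claw": -1,"dx": 0,"dy": 1,"dz": -1,"yaw": 0},
  {"claw": -1,"dx": 0,"dy": 1,"dz": -1,"yaw": 0},
  {"claw": -1,"dx": 0,"dy": 1,"dz": -1,"yaw": 0},
  {"claw": -1,"dx": 0,"dy": 1,"dz": -1,"yaw": 0},
])

```text
time_s: 4.82
ee_pos: [715.8, 247.2, 490.6]
ee_rot: [175.2, 0.7, 109.0]
force: [0.7, -0.0, -0.4]
gripper_width: 91.0
```

```bash
cat > st.py <<'E'
from workcell import telemetry
s=telemetry.state();print(s["qpos"].round(2),s["ee_pos"].round(1),s["ee_rot"].round(2),s["force"].round(1),s["time_s"])
E
python3 st.py
```

```text
[ 18.45  40.3   12.28  -0.72 122.64  -1.  ] [715.8 247.2 490.6] [175.23   0.65 109.01] [ 0.7 -0.  -0.4] 4.825
```

drive_tool([
  {"claw": -1,"dx": 0,"dy": 1,"dz": -0.8,"yaw": 0},
  {"claw": -1,"dx": 0,"dy": 1,"dz": -0.8,"yaw": 0},
  {"claw": -1,"dx": 0,"dy": 1,"dz": -0.8,"yaw": 0},
  {"claw": -1,"dx": 0,"dy": 1,"dz": -0.8,"yaw": 0},
  {"claw": -1,"dx": 0,"dy": 1,"dz": -0.8,"yaw": 0},
])

```text
time_s: 5.45
ee_pos: [728.5, 252.1, 508.9]
ee_rot: [170.4, 0.7, 109.0]
force: [-0.5, 0.9, 0.0]
gripper_width: 91.1
```

drive_tool([
  {"claw": -1,"dx": 0,"dy": 1,"dz": -0.6,"yaw": 0},
  {"claw": -1,"dx": 0,"dy": 1,"dz": -0.6,"yaw": 0},
  {"claw": -1,"dx": 0,"dy": 1,"dz": -0.6,"yaw": 0},
  {"claw": -1,"dx": 0,"dy": 1,"dz": -0.6,"yaw": 0},
  {"claw": -1,"dx": 0,"dy": 1,"dz": -0.6,"yaw": 0},
])

```text
time_s: 6.08
ee_pos: [747.0, 259.0, 519.7]
ee_rot: [166.0, 0.7, 109.0]
force: [0.0, -0.5, -0.4]
gripper_width: 91.1
```

```bash
python3 st.py
```

```text
[ 18.52  38.65  12.33  -0.61 115.03  -0.89] [747.  259.  519.7] [166.02   0.69 109.  ] [ 0.  -0.5 -0.4] 6.075
```

drive_tool([
  {"claw": -1,"dx": 0,"dy": 1,"dz": -1,"yaw": 0},
  {"claw": -1,"dx": 0,"dy": 1,"dz": -1,"yaw": 0},
  {"claw": -1,"dx": 0,"dy": 1,"dz": -1,"yaw": 0},
  {"claw": -1,"dx": 0,"dy": 1,"dz": -1,"yaw": 0},
  {"claw": -1,"dx": 0,"dy": 1,"dz": -1,"yaw": 0},
])

```text
time_s: 6.7
ee_pos: [738.8, 257.1, 565.3]
ee_rot: [160.7, 0.7, 109.0]
force: [-0.4, 0.7, 0.2]
gripper_width: 90.9
```

drive_tool([
  {"claw": -1,"dx": 0,"dy": 1,"dz": 0,"yaw": 0},
  {"claw": -1,"dx": 0,"dy": 1,"dz": 0,"yaw": 0},
  {"claw": -1,"dx": 0,"dy": 1,"dz": 0,"yaw": 0},
  {"claw": -1,"dx": 0,"dy": 1,"dz": 0,"yaw": 0},
  {"claw": -1,"dx": 0,"dy": 1,"dz": 0,"yaw": 0},
])

```text
time_s: 7.32
ee_pos: [783.6, 272.4, 546.5]
ee_rot: [157.1, 0.7, 109.0]
force: [0.9, 0.5, 0.4]
gripper_width: 91.3
```

```bash
python3 st.py
```

```text
[ 18.58  37.81  12.33  -0.52 106.98  -0.81] [783.6 272.4 546.5] [157.13   0.71 108.99] [0.9 0.5 0.4] 7.325
```

drive_tool([
  {"claw": -1,"dx": 0,"dy": 1,"dz": -0.8,"yaw": 0},
  {"claw": -1,"dx": 0,"dy": 1,"dz": -0.8,"yaw": 0},
  {"claw": -1,"dx": 0,"dy": 1,"dz": -0.8,"yaw": 0},
  {"claw": -1,"dx": 0,"dy": 1,"dz": -0.8,"yaw": 0},
  {"claw": -1,"dx": 0,"dy": 1,"dz": -0.8,"yaw": 0},
])

```text
time_s: 7.95
ee_pos: [774.7, 270.2, 592.0]
ee_rot: [152.2, 0.7, 109.0]
force: [-0.4, -0.0, 0.3]
gripper_width: 90.8
```

drive_tool([
  {"claw": -1,"dx": 0,"dy": 1,"dz": -0.8,"yaw": 0},
  {"claw": -1,"dx": 0,"dy": 1,"dz": -0.8,"yaw": 0},
  {"claw": -1,"dx": 0,"dy": 0,"dz": 0,"yaw": 0},
])

```text
time_s: 8.32
ee_pos: [768.4, 268.4, 613.5]
ee_rot: [150.0, 0.7, 109.0]
force: [0.4, -0.1, -0.1]
gripper_width: 91.0
```

```bash
python3 st.py
```

```text
[ 18.63  33.71  12.29  -0.47 103.97  -0.78] [768.4 268.4 613.5] [149.97   0.73 108.98] [ 0.4 -0.1 -0.1] 8.325
```

```bash
cat > plan.py <<'E'
import sys,numpy as np
from scipy.spatial.transform import Rotation as R
from workcell import telemetry
from vis import tf
STAND=(647.3,172.2,19.6)
def plan(target,s=None):
    s=s or telemetry.state();M=R.from_euler("xyz",s["ee_rot"],degrees=True).as_matrix()
    return M.T@(np.array(target)-s["ee_pos"])/20, M
if __name__=="__main__":
    back=float(sys.argv[1]);yy=float(sys.argv[2])
    s=telemetry.state();_,M=plan([0,0,0],s)
    G=tf(STAND,[0,yy,75])[0]; t=G+(19-back)*M[:,2]
    print("target",t.round(1),"rows dx,dy,dz",plan(t,s)[0].round(2)); print("toolaxes\n",M.round(3))
    print("jaw az",np.degrees(np.arctan2(M[1,1],M[0,1])))
E
python3 plan.py 260 15
cat > kin.py <<'E'
import numpy as np
from scipy.spatial.transform import Rotation as R
def fk(q,L=(552,421.5,408,228,0,0)):
    L1,L2,L3,d,a,b=L
    q=np.radians(q);Rz=lambda t:R.from_euler("z",t);Ry=lambda t:R.from_euler("y",t)
    o=Rz(q[0]);p=np.array([0,0,d])+o.apply([a,0,0]);o=o*Ry(q[1]);p=p+o.apply([0,0,L1]);o=o*Ry(q[2]);p=p+o.apply([b,0,0])
    o=o*Rz(q[3]);p=p+o.apply([0,0,L2]);o=o*Ry(q[4]);p=p+o.apply([0,0,L3]);o=o*Rz(q[5]);return p,o
E
python3 - <<'E'
from kin import *
from scipy.optimize import least_squares
D=[([73.738116,18.3500,89.70807,0,72.0426,-1.1444],[149.80,554.61,213.125],[-179.899,-.002,164.88]),
([28.16,10.31,75.32,-.48,95.16,9.05],[453.4,252.6,393.6],[-179.29,.59,109.07]),
([18.39,41.9,12.28,-.77,125.39,-1.06],[709.8,244.2,468.8],[179.58,.63,108.99]),
([18.58,37.81,12.33,-.52,106.98,-.81],[783.6,272.4,546.5],[157.13,.71,108.99]),
([18.63,33.71,12.29,-.47,103.97,-.78],[768.4,268.4,613.5],[149.97,.73,108.98])]
f=lambda L:np.concatenate([fk(q,L)[0]-p for q,p,_ in D])
r=least_squares(f,[552,421.5,408,228,0,0]);print(r.x.round(1),f(r.x).round(1))
for q,p,e in D: print(fk(q)[1].as_matrix().round(3)[:,1], R.from_euler("xyz",e,degrees=True).as_matrix().round(3)[:,1])
E
```

```text
target [527.4 149.6 283.6] rows dx,dy,dz [ -1.49 -19.81   7.63]
toolaxes
 [[-0.325  0.817  0.477]
 [ 0.946  0.288  0.152]
 [-0.013  0.5   -0.866]]
jaw az 19.40108698831414
[5.913e+02 4.167e+02 3.325e+02 1.389e+02 5.000e-01 2.660e+01] [ 11.   -3.5   0.1   5.7 -10.   -0.1   4.4 -10.6   0.1   3.3 -10.9  -0.
   3.2 -11.1  -0.2]
[-0.965  0.261  0.   ] [ 0.261  0.965 -0.002]
[-0.327  0.945 -0.01 ] [ 0.945  0.327 -0.012]
[-0.326  0.945 -0.011] [0.946 0.325 0.007]
[-0.325  0.945 -0.012] [0.87  0.304 0.389]
[-0.325  0.946 -0.013] [0.817 0.288 0.5  ]
```

drive_tool([
  {"claw": -1,"dx": -0.1,"dy": -1,"dz": 0,"yaw": 0},
  {"claw": -1,"dx": -0.1,"dy": -1,"dz": 0,"yaw": 0},
  {"claw": -1,"dx": -0.1,"dy": -1,"dz": 0,"yaw": 0},
  {"claw": -1,"dx": -0.1,"dy": -1,"dz": 0,"yaw": 0},
  {"claw": -1,"dx": -0.1,"dy": -1,"dz": 0,"yaw": 0},
])

```text
time_s: 8.95
ee_pos: [690.4, 230.2, 557.4]
ee_rot: [150.2, 0.7, 109.0]
force: [-0.3, -0.0, 0.3]
gripper_width: 91.4
```

drive_tool([
  {"claw": -1,"dx": -0.1,"dy": -1,"dz": 0,"yaw": 0},
  {"claw": -1,"dx": -0.1,"dy": -1,"dz": 0,"yaw": 0},
  {"claw": -1,"dx": -0.1,"dy": -1,"dz": 0.5,"yaw": 0},
  {"claw": -1,"dx": -0.1,"dy": -1,"dz": 0.5,"yaw": 0},
  {"claw": -1,"dx": -0.1,"dy": -1,"dz": 0.5,"yaw": 0},
])

```text
time_s: 9.57
ee_pos: [623.2, 195.0, 478.0]
ee_rot: [150.3, 0.7, 109.0]
force: [-0.1, 0.9, 0.4]
gripper_width: 91.3
```

drive_tool([
  {"claw": -1,"dx": -0.1,"dy": -1,"dz": 0.5,"yaw": 0},
  {"claw": -1,"dx": -0.1,"dy": -1,"dz": 0.5,"yaw": 0},
  {"claw": -1,"dx": -0.1,"dy": -1,"dz": 0.5,"yaw": 0},
  {"claw": -1,"dx": -0.1,"dy": -1,"dz": 0.6,"yaw": 0},
  {"claw": -1,"dx": -0.1,"dy": -1,"dz": 0.6,"yaw": 0},
])

```text
time_s: 10.2
ee_pos: [567.2, 163.5, 376.0]
ee_rot: [150.5, 0.7, 109.0]
force: [0.2, -0.6, -0.1]
gripper_width: 91.5
```

```bash
python3 st.py; python3 plan.py 260 15
cat > grab.py <<'E'
import sys,cv2,pickle
from workcell import telemetry, grab_frame
n,o=sys.argv[1:3];f=grab_frame(n);cv2.imwrite(f"pics/{o}.png",f["color"]);pickle.dump(f,open(o+".pkl","wb"))
if len(sys.argv)>3:
    x0,y0,w,h,s=map(int,sys.argv[3:8]);cv2.imwrite(f"pics/{o}_c.png",cv2.resize(f["color"][y0:y0+h,x0:x0+w],None,fx=s,fy=s,interpolation=cv2.INTER_CUBIC))
E
python3 grab.py wrist w2
```

```text
[13.9   1.16 94.18  2.29 55.22 -6.1 ] [567.2 163.5 376. ] [150.48   0.72 108.99] [ 0.2 -0.6 -0.1] 10.2
target [529.1 150.2 284.7] rows dx,dy,dz [ 0.05 -4.    2.98]
toolaxes
 [[-0.325  0.821  0.469]
 [ 0.946  0.289  0.15 ]
 [-0.013  0.493 -0.87 ]]
jaw az 19.399241695560598
```

View pics/w2.png

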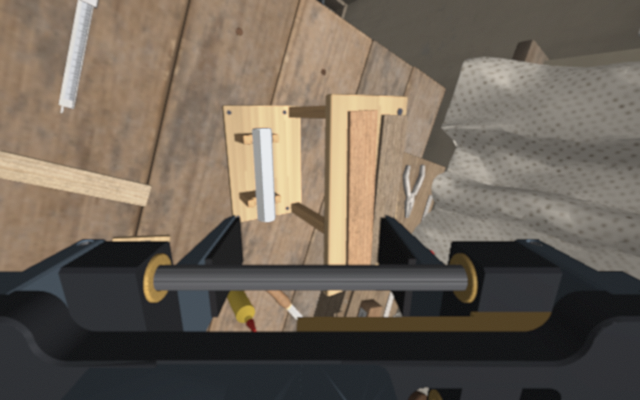

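The bar shows at (263,175), on the stand board spanning (225–300, 105–220). The shelf's front edge runs from (330,95) to (330,290).

```bash
python3 - <<'E'
import cv2
i=cv2.imread("pics/w2.png");cv2.imwrite("pics/w2c.png",cv2.resize(i[90:230,215:315],None,fx=4,fy=4,interpolation=cv2.INTER_CUBIC))
E
```

```text
(no output)
```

View pics/w2c.png

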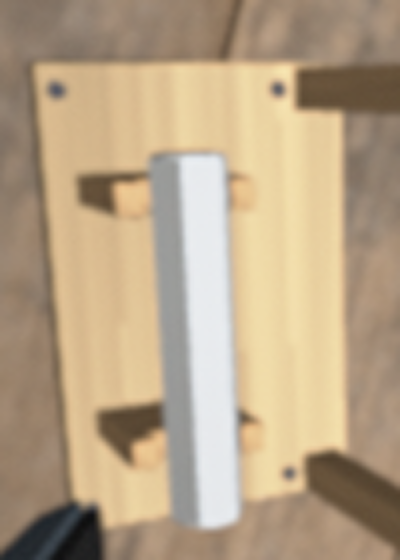

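```bash
cat > fit2.py <<'E'
from fit import *
d["w"]=pickle.load(open("w2.pkl","rb"))
full=lambda l,x0,y0,s:[(n,p,((u+.5)/s-.5+x0,(v+.5)/s-.5+y0)) for n,p,(u,v) in l]
base=full([("w",(-45,110,12),(33,62)),("w",(105,-110,12),(347,448))],215,90,4)
bar=full([("w",(8.66,80,90),(222,155)),("w",(-8.66,80,90),(180,155)),("w",(-17.3,80,75),(150,155)),("w",(8.66,-80,90),(240,517)),("w",(-8.66,-80,90),(197,521)),("w",(-17.3,-80,75),(173,513))],215,90,4)
tb=full([x for x in st if x[1][2]==12],170,85,5)+full([x for x in ss if x[1][2]==12],260,90,4)
tbar=full([x for x in st if x[1][2] in(75,90)],170,85,5)
for nm,obs in(("base w",base),("bar w",bar),("base ts",tb),("bar t",tbar),("bar all",bar+tbar),("base all",base+tb)):
    fun=lambda p:np.concatenate([proj(d[n],tf(p,q))[0]-uv for n,q,uv in obs])
    r=least_squares(fun,(647,172,20),loss="soft_l1");print(nm,r.x.round(2),fun(r.x).reshape(-1,2).round(1).tolist())
E
python3 fit2.py | tail -6
```

```text
base w [651.79 179.58  23.27] [[-0.6, -0.8], [4.9, 3.0]]
bar w [650.19 168.54  19.78] [[0.0, -0.9], [0.3, -0.5], [-0.4, -0.8], [-0.2, 0.5], [1.4, 1.4], [-0.2, 1.6]]
base ts [644.84 173.31  19.69] [[0.9, -0.0], [0.9, -0.0], [-0.8, -0.8], [-1.5, 0.0], [0.5, -1.9]]
bar t [648.97 167.72  19.83] [[-0.7, 0.5], [0.7, -0.0], [-0.2, -0.2], [0.2, -0.2]]
bar all [649.92 168.34  19.75] [[-0.1, -0.8], [0.2, -0.5], [-0.6, -0.7], [-0.4, 0.6], [1.2, 1.5], [-0.4, 1.6], [-0.9, 0.1], [0.5, -0.3], [-0.4, -0.6], [-0.0, -0.5]]
base all [646.53 174.55  20.1 ] [[-1.0, -0.6], [-0.0, 7.8], [0.7, -0.4], [0.5, -0.9], [-0.7, -1.1], [-1.2, -0.6], [0.3, -2.6]]
```

```bash
sed -i 's/^STAND=.*/STAND=(649.7,168.3,19.75)/' plan.py
python3 - <<'E'
from vis import *
f=pickle.load(open("w2.pkl","rb"));p=(649.7,168.3,19.75)
for q in((-5,115,275),(-5,-115,275),(-5,0,275),(-5,115,287)): print(q,proj(f,tf(p,q)).round(1))
i=f["color"];cv2.imwrite("pics/w2d.png",cv2.resize(i[85:235,300:420],None,fx=5,fy=4,interpolation=cv2.INTER_CUBIC))
f0=pickle.load(open("f0.pkl","rb"))
for n in("top","scene"): print(n,proj(f0[n],tf(p,[(-5,115,275),(-5,-115,275)])).round(1))
E
python3 plan.py 150 14;python3 plan.py 0 14
```

```text
(-5, 115, 275) [[324.2 100.7]]
(-5, -115, 275) [[322.2 295.3]]
(-5, 0, 275) [[323.1 208.6]]
(-5, 115, 287) [[330.9 100.3]]
top [[194.3 161.3]
 [286.6 128.5]]
scene [[266.4 119.5]
 [345.5 138.5]]
target [584.3 162.1 189.5] rows dx,dy,dz [-0.23 -3.61  8.44]
toolaxes
 [[-0.325  0.825  0.463]
 [ 0.945  0.29   0.148]
 [-0.012  0.486 -0.874]]
jaw az 19.385077305445904
target [653.8 184.3  58.4] rows dx,dy,dz [-0.23 -3.61 15.94]
toolaxes
 [[-0.325  0.825  0.463]
 [ 0.945  0.29   0.148]
 [-0.012  0.486 -0.874]]
jaw az 19.385077305445904
```

View pics/w2d.png

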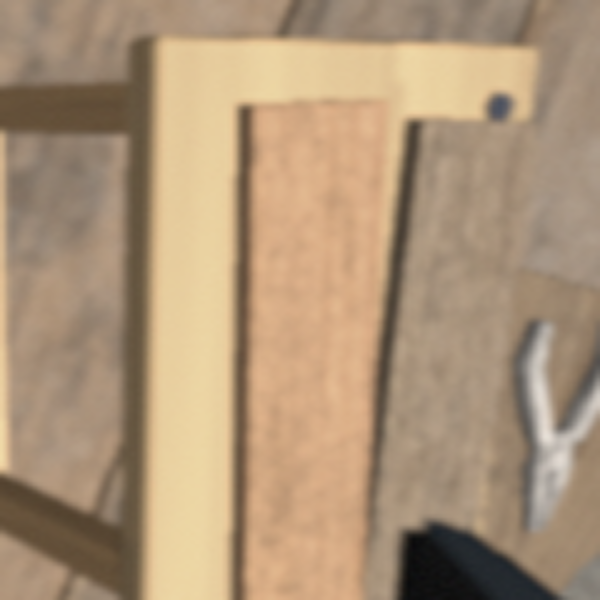

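drive_tool([
  {"claw": -1,"dx": 0,"dy": -0.8,"dz": 1,"yaw": -0.04},
  {"claw": -1,"dx": 0,"dy": -0.8,"dz": 1,"yaw": 0},
  {"claw": -1,"dx": 0,"dy": -0.8,"dz": 1,"yaw": 0},
  {"claw": -1,"dx": 0,"dy": -0.8,"dz": 1,"yaw": 0},
  {"claw": -1,"dx": 0,"dy": -0.8,"dz": 1,"yaw": 0},
])

```text
time_s: 10.88
ee_pos: [546.8, 154.1, 245.4]
ee_rot: [150.6, 0.9, 109.3]
force: [0.3, -0.4, 0.2]
gripper_width: 91.3
```

```bash
python3 st.py; python3 plan.py 0 14;python3 grab.py scene s3 250 60 130 160 4;python3 grab.py top t3 150 70 160 120 5; python3 st.py
```

```text
[ 13.32   3.19 110.91   3.58  36.63  -8.5 ] [546.8 154.1 245.4] [150.63   0.9  109.28] [ 0.3 -0.4  0.2] 10.875
target [653.9 184.3  58.4] rows dx,dy,dz [-0.2   0.25 10.87]
toolaxes
 [[-0.33   0.82   0.468]
 [ 0.944  0.295  0.149]
 [-0.016  0.49  -0.871]]
jaw az 19.782527843899242
[ 13.32   3.27 111.09   3.56  36.81  -8.49] [544.5 153.6 242.5] [151.05   0.86 109.28] [-1.3  0.5 -0.4] 10.975
```

View pics/s3.png

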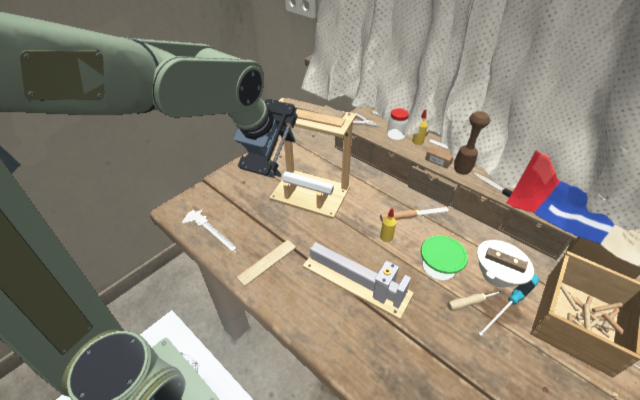

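View pics/t3.png

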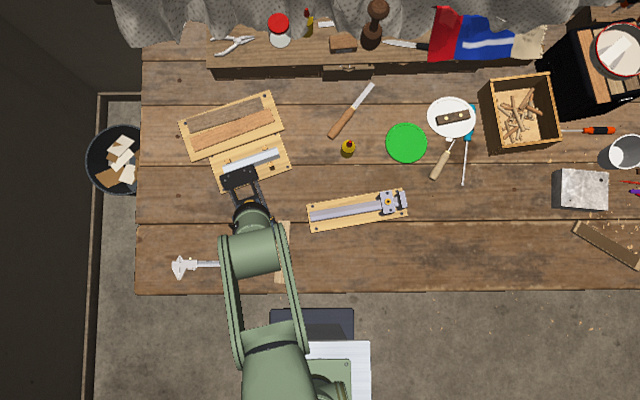

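drive_tool([
  {"claw": -1,"dx": 0,"dy": 0.2,"dz": 1,"yaw": 0},
  {"claw": -1,"dx": 0,"dy": 0.1,"dz": 1,"yaw": 0},
  {"claw": -1,"dx": 0,"dy": 0.1,"dz": 1,"yaw": 0},
  {"claw": -1,"dx": 0,"dy": 0.1,"dz": 1,"yaw": 0},
])

```text
time_s: 11.48
ee_pos: [598.0, 170.9, 180.6]
ee_rot: [150.4, 0.9, 109.3]
force: [0.5, -0.1, 0.2]
gripper_width: 91.1
```

```bash
python3 st.py; python3 plan.py 0 14;python3 grab.py wrist w4; python3 grab.py scene s4 220 70 150 150 5
```

```text
[ 13.88  11.63 111.26   4.04  27.55  -8.72] [598.  170.9 180.6] [150.35   0.91 109.26] [ 0.5 -0.1  0.2] 11.475
target [653.9 184.3  58.5] rows dx,dy,dz [-0.19 -0.54  6.73]
toolaxes
 [[-0.33   0.818  0.472]
 [ 0.944  0.294  0.15 ]
 [-0.016  0.495 -0.869]]
jaw az 19.78283307027972
```

View pics/w4.png

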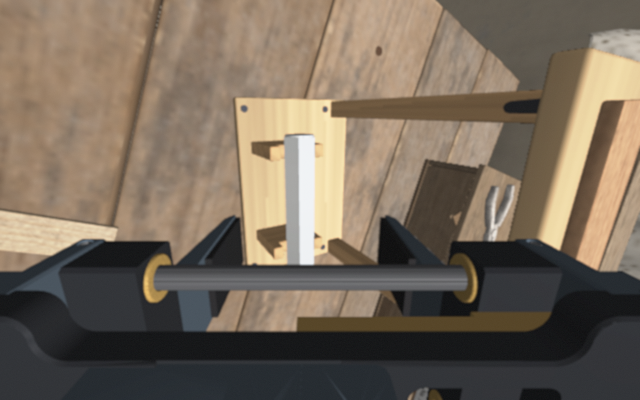

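View pics/s4_c.png

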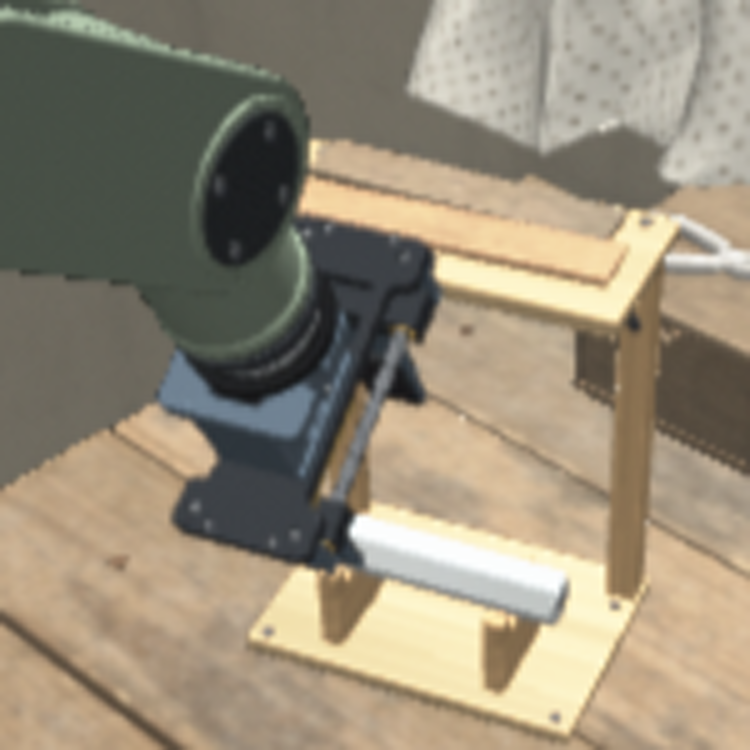

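drive_tool([
  {"claw": -1,"dx": -0.05,"dy": -0.1,"dz": 1,"yaw": 0},
  {"claw": -1,"dx": -0.05,"dy": -0.1,"dz": 1,"yaw": 0},
  {"claw": -1,"dx": -0.05,"dy": -0.1,"dz": 1,"yaw": 0},
])

```text
time_s: 11.95
ee_pos: [622.9, 175.7, 125.6]
ee_rot: [150.4, 0.9, 109.3]
force: [-1.7, 0.6, -0.2]
gripper_width: 91.3
```

```bash
python3 st.py; python3 plan.py 0 14;python3 grab.py wrist w5; python3 grab.py scene s5 220 70 150 150 5
```

```text
[ 13.71  17.51 112.47   5.64  20.57 -10.6 ] [622.9 175.7 125.6] [150.41   0.91 109.31] [-1.7  0.6 -0.2] 11.95
target [653.9 184.3  58.5] rows dx,dy,dz [-0.05 -0.26  3.71]
toolaxes
 [[-0.331  0.818  0.471]
 [ 0.944  0.295  0.15 ]
 [-0.016  0.494 -0.869]]
jaw az 19.821870811402114
```

View pics/w5.png

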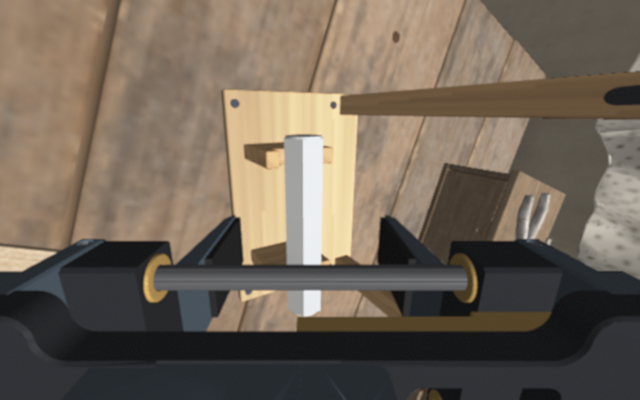

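View pics/s5_c.png

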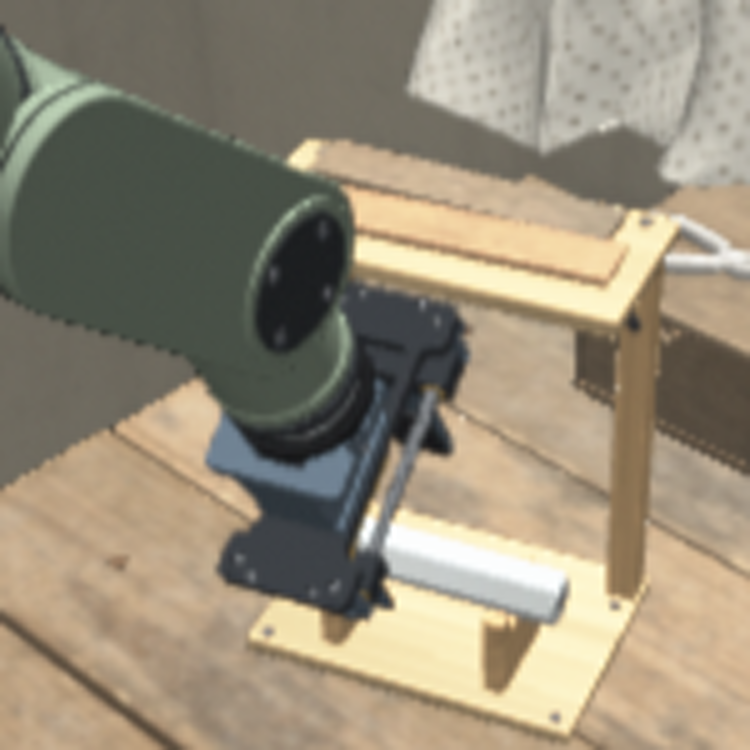

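drive_tool([
  {"claw": -1,"dx": 0,"dy": 0,"dz": 1,"yaw": 0},
  {"claw": -1,"dx": 0,"dy": 0,"dz": 1,"yaw": 0},
  {"claw": -1,"dx": 0,"dy": 0,"dz": 1,"yaw": 0},
  {"claw": -1,"dx": 0,"dy": 0,"dz": 0.4,"yaw": 0},
])

```text
time_s: 12.55
ee_pos: [661.5, 187.7, 68.8]
ee_rot: [149.8, 1.0, 109.3]
force: [-0.4, -0.6, -1.0]
gripper_width: 91.1
```

```bash
python3 st.py; python3 plan.py 0 14;python3 grab.py wrist w6; python3 st.py
```

```text
[ 13.99  24.83 111.38   7.71  13.78 -12.53] [661.5 187.7  68.8] [149.83   0.95 109.27] [-0.4 -0.6 -1. ] 12.55
target [654.1 184.4  58.6] rows dx,dy,dz [-0.03 -0.61  0.24]
toolaxes
 [[-0.33   0.813  0.479]
 [ 0.944  0.293  0.152]
 [-0.017  0.502 -0.864]]
jaw az 19.820408110067913
[ 13.99  24.87 111.38   7.71  13.76 -12.54] [661.6 187.7  68.3] [149.86   0.95 109.27] [ 0.2 -0.5 -0.8] 12.6
```

View pics/w6.png

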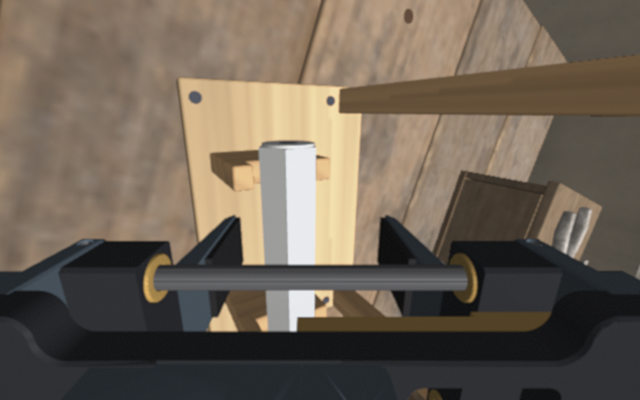

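```bash
python3 - <<'E'
from vis import *
from plan import *
f=pickle.load(open("w6.pkl","rb"))
s=telemetry.state();M=plan([0,0,0],s)[1]
C=f["pose"];print("cam in tool",(M.T@(C[:3,3]-s["ee_pos"])).round(1));print((M.T@C[:3,:3]).round(3))
# centered ridge: tool y=0, grasp z -19 -17.3
for x in (0,30,50,66): print(x,proj(f,s["ee_pos"]+M@[x,0,-19-17.3]).round(1), proj(f,s["ee_pos"]+M@[x,-12,-19-17.3]).round(1))
p=STAND
a,b=np.radians(30),0
for q in [(-8.66,80,90),(-8.66,40,90),(-8.66,0,90)]: print(q,proj(f,tf(p,q)).round(1))
E
```

```text
cam in tool [  78.7   -0.2 -172.1]
[[ 0.001 -0.96  -0.28 ]
 [ 1.     0.001  0.001]
 [-0.001 -0.28   0.96 ]]
0 [[309.7 265.6]] [[287.8 265.6]]
30 [[309.7 214.1]] [[286.6 214.1]]
50 [[309.8 176.4]] [[285.7 176.3]]
66 [[309.8 143.9]] [[285.  143.8]]
(-8.66, 80, 90) [[285.8 145. ]]
(-8.66, 40, 90) [[287.6 220.2]]
(-8.66, 0, 90) [[289.1 284.3]]
```

drive_tool([
  {"claw": -1,"dx": 0,"dy": -0.55,"dz": 0.25,"yaw": 0},
  {"claw": -1,"dx": 0,"dy": 0,"dz": 0,"yaw": 0},
], grip_force=30)

```text
time_s: 12.85
ee_pos: [654.2, 185.1, 57.7]
ee_rot: [149.9, 0.9, 109.3]
force: [0.3, -0.3, -0.3]
gripper_width: 91.3
```

```bash
python3 st.py; python3 plan.py 0 14
```

```text
[ 13.9   25.23 112.96   9.15  11.9  -14.09] [654.2 185.1  57.7] [149.9    0.95 109.28] [ 0.3 -0.3 -0.3] 12.85
target [654.1 184.4  58.6] rows dx,dy,dz [-0.03  0.01 -0.05]
toolaxes
 [[-0.33   0.814  0.478]
 [ 0.944  0.293  0.152]
 [-0.017  0.501 -0.865]]
jaw az 19.82752700463441
```

Centred within 1 mm, so I close the jaws.

drive_tool([
  {"claw": 1,"dx": 0,"dy": 0,"dz": 0,"yaw": 0},
  {"claw": 1,"dx": 0,"dy": 0,"dz": 0,"yaw": 0},
  {"claw": 1,"dx": 0,"dy": 0,"dz": 0,"yaw": 0},
  {"claw": 1,"dx": 0,"dy": 0,"dz": 0,"yaw": 0},
], grip_force=30)

```text
time_s: 13.35
ee_pos: [654.7, 185.1, 59.4]
ee_rot: [149.7, 1.0, 109.3]
force: [0.6, -0.5, 0.5]
gripper_width: 53.9
```

drive_tool([
  {"claw": 1,"dx": 0,"dy": 0,"dz": 0,"yaw": 0},
  {"claw": 1,"dx": 0,"dy": 0,"dz": 0,"yaw": 0},
  {"claw": 1,"dx": 0,"dy": 0,"dz": 0,"yaw": 0},
  {"claw": 1,"dx": 0,"dy": 0,"dz": 0,"yaw": 0},
])

```text
time_s: 13.85
ee_pos: [654.6, 185.1, 59.4]
ee_rot: [149.7, 1.0, 109.3]
force: [-0.8, 0.2, -0.0]
gripper_width: 29.7
```

```bash
python3 st.py; python3 grab.py wrist w7
```

```text
[ 13.89  25.1  112.94   9.15  11.9  -14.09] [654.6 185.1  59.4] [149.75   0.96 109.27] [-0.8  0.2 -0. ] 13.85
```

View pics/w7.png

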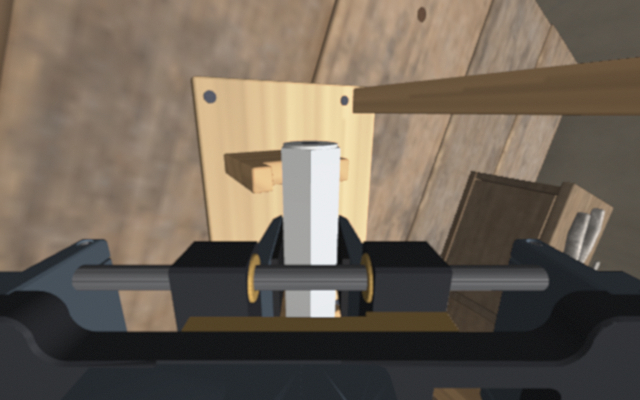

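Opening is 29.7 mm, so the bar is held on its flats. Next I back out along the tool axis.

drive_tool([
  {"claw": 1,"dx": 0,"dy": 0.1,"dz": -1,"yaw": 0},
  {"claw": 1,"dx": 0,"dy": 0,"dz": -1,"yaw": 0},
  {"claw": 1,"dx": 0,"dy": 0,"dz": -1,"yaw": 0},
  {"claw": 1,"dx": 0,"dy": 0,"dz": -1,"yaw": 0},
  {"claw": 1,"dx": 0,"dy": 0,"dz": -1,"yaw": 0},
])

```text
time_s: 14.52
ee_pos: [602.5, 168.8, 150.8]
ee_rot: [150.1, 0.9, 109.3]
force: [0.7, 0.6, -2.7]
gripper_width: 29.8
```

drive_tool([
  {"claw": 1,"dx": 0,"dy": 0,"dz": -1,"yaw": 0},
  {"claw": 1,"dx": 0,"dy": 0,"dz": -1,"yaw": 0},
  {"claw": 1,"dx": 0,"dy": 0,"dz": -1,"yaw": 0},
  {"claw": 1,"dx": 0,"dy": 0,"dz": -1,"yaw": 0},
  {"claw": 1,"dx": 0,"dy": 0,"dz": -1,"yaw": 0},
])

```text
time_s: 15.15
ee_pos: [547.2, 151.2, 245.4]
ee_rot: [150.0, 1.0, 109.2]
force: [0.3, 0.2, -2.9]
gripper_width: 29.8
```

```bash
python3 st.py; python3 grab.py scene s7
```

```text
[ 12.93   2.95 111.46   3.92  35.7   -9.12] [547.2 151.2 245.4] [149.99   0.99 109.22] [ 0.3  0.2 -2.9] 15.15
```

View pics/s7.png

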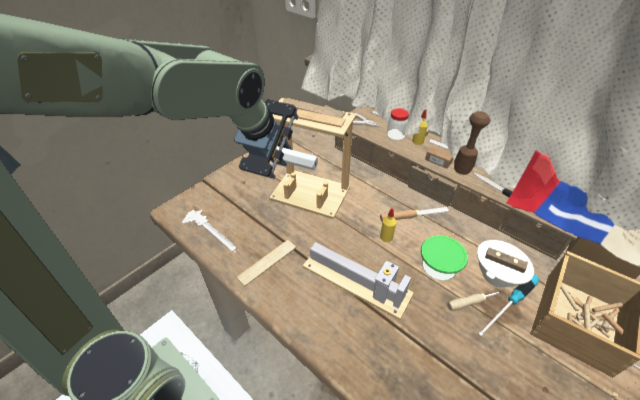

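```bash
cat > sim.py <<'E'
import numpy as np
from scipy.spatial.transform import Rotation as R
from scipy.optimize import least_squares
LO=np.array([-177.97,-48.28,12.27,-77.06,2.81,-146.56]);HI=np.array([177.97,115.42,149.76,257.06,150.46,146.56])
P=None
def fk(q,L=None):
    L=P if L is None else L
    L1,L2,L3,d,a,b,c,e=L
    q=np.radians(q);o=R.from_euler("z",q[0]);p=np.array([0,0,d])+o.apply([a,c,0]);o=o*R.from_euler("y",q[1]);p=p+o.apply([0,0,L1]);o=o*R.from_euler("y",q[2]);p=p+o.apply([b,0,0])
    o=o*R.from_euler("z",q[3]);p=p+o.apply([0,0,L2]);o=o*R.from_euler("y",q[4]);p=p+o.apply([e,0,L3]);o=o*R.from_euler("z",q[5]+np.pi/2);return p,o
D=[([73.738116,18.3500,89.70807,0,72.0426,-1.1444],[149.80,554.61,213.125],[-179.899,-.002,164.88]),
([28.16,10.31,75.32,-.48,95.16,9.05],[453.4,252.6,393.6],[-179.29,.59,109.07]),
([18.39,41.9,12.28,-.77,125.39,-1.06],[709.8,244.2,468.8],[179.58,.63,108.99]),
([18.58,37.81,12.33,-.52,106.98,-.81],[783.6,272.4,546.5],[157.13,.71,108.99]),
([18.63,33.71,12.29,-.47,103.97,-.78],[768.4,268.4,613.5],[149.97,.73,108.98]),
([13.9,1.16,94.18,2.29,55.22,-6.1],[567.2,163.5,376],[150.48,.72,108.99]),
([13.88,11.63,111.26,4.04,27.55,-8.72],[598,170.9,180.6],[150.35,.91,109.26]),
([12.93,2.95,111.46,3.92,35.7,-9.12],[547.2,151.2,245.4],[149.99,.99,109.22])]
f=lambda L:np.concatenate([fk(q,L)[0]-p for q,p,_ in D])
r=least_squares(f,[552,421.5,408,228,0,0,0,0]);P=r.x
def rv(A,B): return (A*B.inv()).as_rotvec()
def ik(p,o,q0,W=450.,lo=LO,hi=HI):
    fun=lambda q:np.concatenate([fk(q)[0]-p,W*rv(fk(q)[1],o)])
    s=least_squares(fun,np.clip(q0,lo+1e-6,hi-1e-6),bounds=(lo,hi),x_scale=10.);return s.x,fun(s.x)
def row(q,dx,dy,dz,yaw,W=450.):
    p,o=fk(q);return ik(p+o.apply(np.array([dx,dy,dz])*20.),o*R.from_euler("z",.15*yaw),q,W)[0]
def tilt(q):
    z=fk(q)[1].as_matrix()[:,2];return np.degrees(np.arccos(-z[2])),np.degrees(np.arctan2(z[1],z[0]))
if __name__=="__main__":
    print(P.round(2),f(P).round(1))
    for q,p,e in D: print(np.degrees(rv(fk(q)[1],R.from_euler("xyz",e,degrees=True))).round(2))
    for W in(200,450,900,2000):
        q=np.array(D[2][0],float)
        for _ in range(4): q=row(q,0,1,-1,0,W)
        print(W,q.round(2),tilt(q),fk(q)[0].round(1))
E
python3 sim.py
```

```text
[5.9188e+02 4.1704e+02 3.3566e+02 1.4024e+02 3.0000e-02 2.5200e+01
 1.1490e+01 1.2000e-01] [-0.  -0.   0.   0.  -0.   0.   0.   0.  -0.  -0.   0.   0.   0.  -0.
  0.  -0.1  0.  -0.1  0.  -0.   0.   0.  -0.  -0. ]
[ 0. -0.  0.]
[-0.   -0.01  0.  ]
[-0.   -0.    0.01]
[-0.   -0.01  0.  ]
[-0.    0.01 -0.  ]
[-0.01  0.01  0.01]
[-0.01 -0.01  0.01]
[ 0.   -0.01 -0.01]
200 [ 18.44  38.07  12.27  -0.58 113.87  -0.95] (np.float64(15.802623586523964), np.float64(16.500821975508465)) [749.9 258.9 530. ]
450 [ 18.43  40.01  12.27  -0.69 121.03  -1.  ] (np.float64(6.709630524947053), np.float64(13.363561655599165)) [723.1 249.4 495.4]
900 [ 18.42  41.04  12.27  -0.75 124.38  -1.02] (np.float64(2.392837863089019), np.float64(3.46608947315799)) [710.5 245.  480.3]
2000 [ 18.42  41.4   12.27  -0.77 125.5   -1.03] (np.float64(1.038530742369996), np.float64(-18.63160306159929)) [706.3 243.5 475.4]
```

```bash
cat > search.py <<'E'
from sim import *
import itertools
rng=np.random.default_rng(0)
q0=np.array(D[7][0]);o0=fk(q0)[1]
res=[]
cmds=[c for c in itertools.product((-1,0,1),(-1,0,1),(-1,0,1),(-1,0,1)) if any(c)]
def J(q):
    p,o=fk(q);Jm=np.zeros((6,6))
    for i in range(6):
        h=np.zeros(6);h[i]=.05;p2,o2=fk(q+h);Jm[:3,i]=(p2-p)/.05;Jm[3:,i]=600*rv(o2,o)/.05
    return Jm
from scipy.optimize import lsq_linear
n=0
while n<2500:
    q=LO+rng.random(6)*(HI-LO)
    # snap one or more joints onto a limit
    q[0]=rng.uniform(-80,60);q[1]=rng.uniform(-48,70);q[3]=rng.uniform(-40,40)
    k=rng.choice([1,2,4,5]);q[k]=rng.choice([LO[k],HI[k]])
    fix=np.full(6,False);fix[k]=True
    # find config with tool axis = o0 z (yaw free) at limit
    zt=o0.as_matrix()[:,2]
    fun=lambda x:(fk(np.where(fix,q,x))[1].as_matrix()[:,2]-zt)
    s=least_squares(fun,np.clip(q,LO+1e-3,HI-1e-3),bounds=(LO,HI),max_nfev=15);q=np.where(fix,q,s.x)
    if np.linalg.norm(fun(q))>1e-3: continue
    p,o=fk(q);r=np.hypot(p[0],p[1])
    if p[2]<200 or r<320 or p[0]<-50 or r>900: continue
    n+=1
    Jm=J(q);M=o.as_matrix()
    best=None
    for c in cmds:
        b=np.r_[M@np.array(c[:3])*20,600*M[:,2]*.15*c[3]]
        x=lsq_linear(Jm,b,bounds=(np.minimum(LO-q,-1e-9),np.maximum(HI-q,1e-9))).x
        w=Jm[3:]@x/600; nz=zt+np.cross(w,zt); t=30-np.degrees(np.arccos(np.clip(-nz[2]/np.linalg.norm(nz),-1,1)))
        off=np.linalg.norm(Jm[:3]@x)
        if best is None or t>best[0]: best=(t,c,k,q,p,off)
    res.append(best)
res.sort(key=lambda b:-b[0])
for b in res[:40]: print(round(b[0],2),b[1],"J%d"%(b[2]+1),b[3].round(0),b[4].round(0),round(b[5],0))
E
python3 search.py
```

```text
Still running in the background as job /tmp/bash_jobs.1000/bcb7d7a98c2a (pid 1556). You'll get a notice when it ends.
```

```bash
kill -- -$(cat /tmp/bash_jobs.1000/bcb7d7a98c2a/pid); sed -i 's/n<2500/n<60/; s/default_rng(0)/default_rng(int(__import__("sys").argv[1]))/; s/res\[:40\]/res[:12]/' search.py
export OMP_NUM_THREADS=1 OPENBLAS_NUM_THREADS=1; nproc; for i in $(seq $(nproc)); do timeout 560 python3 search.py $i > sr$i.txt & done; wait; sort -rn sr*.txt | head -40
```

```text
1
3.41 (1, -1, 1, -1) J6 [ -50.   30.   69.   29.   72. -147.] [ 617. -480.  278.] 27.0
2.83 (1, -1, 1, -1) J6 [ -35.   15.   70.   24.   77. -147.] [ 637. -264.  433.] 28.0
2.77 (1, -1, 1, -1) J6 [ -49.    6.   77.   27.   84. -147.] [ 486. -307.  460.] 29.0
2.7 (1, -1, 1, -1) J6 [ -24.   15.   81.   22.   63. -147.] [ 677. -170.  360.] 23.0
2.56 (1, -1, 1, -1) J6 [ -62.    8.   73.   30.   93. -147.] [ 400. -381.  477.] 32.0
2.52 (1, -1, 1, -1) J6 [ -18.   29.   54.   18.   72. -147.] [ 832. -151.  393.] 29.0
2.49 (-1, -1, 1, 1) J6 [ 49.  24.  84. -21.  48. 147.] [565. 532. 241.] 20.0
2.44 (1, -1, 1, -1) J6 [ -31.   -3.  105.   26.   59. -147.] [ 482. -126.  329.] 21.0
2.38 (-1, -1, 1, 1) J6 [ 50.  32.  45. -16.  78. 147.] [612. 612. 428.] 32.0
2.33 (1, -1, 1, -1) J6 [ -38.    2.   73.   24.   87. -147.] [ 508. -202.  527.] 31.0
2.08 (1, -1, -1, -1) J6 [ -30.    1.   71.   22.   87. -147.] [ 522. -144.  550.] 31.0
1.91 (1, -1, 1, -1) J6 [ -16.   15.   51.   16.   88. -147.] [684. -88. 568.] 32.0
```

```bash
cat > seq.py <<'E'
from sim import *
import itertools,time
W=600.
def tv(q):
    z=fk(q)[1].as_matrix()[:,2];return z[:2]
q=np.array(D[7][0],float)
tgt=np.array([600,-330,350.])
n=0
while True:
    p,o=fk(q);d=o.as_matrix().T@(tgt-p)/20
    if np.abs(d).max()<.3 and q[5]<-146: break
    c=np.clip(d,-1,1);q=row(q,*c,-1 if q[5]>-137.9 else max(-1,(-146.6-q[5])/8.6),W);n+=1
    if n>45:break
print(n,q.round(1),fk(q)[0].round(0),tilt(q))
cm=[(1,-1,1,-1),(1,0,1,-1),(1,-1,0,-1),(1,0,0,-1),(0,-1,1,-1),(0,0,0,-1),(1,1,1,-1),(0,-1,0,-1),(1,-1,-1,-1),(1,0,-1,-1),(1,1,0,-1)]
for i in range(25):
    best=min(((np.linalg.norm(tv(row(q,*c,W))),c) for c in cm),key=lambda a:a[0])
    if best[0]>np.linalg.norm(tv(q)): break
    q=row(q,*best[1],W);print(i,best[1],q.round(1),fk(q)[0].round(0),np.round(tilt(q),2),np.degrees(tv(q)).round(1))
E
timeout 500 python3 seq.py
```

```text
24 [ -37.1   16.1   77.4   16.8   69.5 -146.6] [ 602. -328.  351.] (np.float64(23.62969440805139), np.float64(5.219580802872418))
0 (1, -1, 1, -1) [ -33.4   17.4   76.6   11.8   67.9 -146.6] [ 622. -321.  338.] [21.36 -2.12] [20.9 -0.8]
1 (1, -1, 1, -1) [ -29.9   18.7   76.5    6.7   66.  -146.6] [ 640. -314.  322.] [ 19.83 -11.64] [19.  -3.9]
2 (1, -1, -1, -1) [ -26.9   18.2   74.6    1.6   68.  -146.6] [ 643. -303.  341.] [ 19.28 -22.33] [17.5 -7.2]
```

```bash
cat > seq2.py <<'E'
from sim import *
import sys
W=600.
def tv(q): return fk(q)[1].as_matrix()[:2,2]
cm=[(1,-1,1,-1),(1,0,0,-1),(0,0,0,-1),(-1,0,0,-1),(1,1,-1,-1),(-1,-1,0,-1),(-1,1,0,-1)]
for az,r,z in((-70,560,350),(-85,560,350),(-100,560,350)):
    q=np.array(D[7][0],float);a=np.radians(az)
    tgt=np.array([r*np.cos(a),r*np.sin(a),z]);n=0
    while n<60:
        p,o=fk(q);aa=np.arctan2(p[1],p[0]);
        if abs(aa-a)<.02 and q[5]<-146: break
        na=aa+np.clip(a-aa,-.06,.06);rr=np.hypot(p[0],p[1]);rr+=np.clip(r-rr,-10,10)
        d=o.as_matrix().T@(np.array([rr*np.cos(na),rr*np.sin(na),p[2]+np.clip(z-p[2],-15,15)])-p)/20
        m=max(1,np.abs(d).max());c=d/m
        q=row(q,*c,max(-1,min(0,(-146.6-q[5])/8.6)),W);n+=1
    print(az,n,q.round(1),fk(q)[0].round(0),np.round(tilt(q),1))
    for i in range(14):
        best=min(((np.linalg.norm(tv(row(q,*c,W))),c) for c in cm),key=lambda a:a[0])
        if best[0]>np.linalg.norm(tv(q)): break
        q=row(q,*best[1],W);print(i,best[1],q.round(1),fk(q)[0].round(0),np.round(tilt(q),2))
E
timeout 570 python3 seq2.py
```

```text
-70 52 [ -67.1    5.4   89.2   -5.5   69.9 -146.6] [ 201. -522.  349.] [ 16.4 -85.5]
-85 60 [ -74.9    4.6   91.1  -10.5   67.7 -146.6] [ 102. -549.  347.] [  19.5 -105.2]
-100 60 [ -74.9    4.6   91.1  -10.5   67.7 -146.6] [ 102. -549.  347.] [  19.5 -105.2]
```

```bash
cat > seq3.py <<'E'
from sim import *
import sys
W=600.
def tv(q): return fk(q)[1].as_matrix()[:2,2]
cm=[(1,-1,1,-1),(1,0,0,-1),(0,0,0,-1),(-1,0,0,-1),(1,1,-1,-1),(-1,1,0,-1),(0,1,0,-1),(1,1,1,-1),(0,-1,0,-1)]
for az,r,z in((-60,600,350),(-75,600,350),(-90,600,350)):
    q=np.array(D[7][0],float);a=np.radians(az);n=0
    while n<60:
        p,o=fk(q);aa=np.arctan2(p[1],p[0]);
        if abs(aa-a)<.02 : break
        na=aa+np.clip(a-aa,-.06,.06);rr=np.hypot(p[0],p[1]);rr+=np.clip(r-rr,-10,10)
        d=o.as_matrix().T@(np.array([rr*np.cos(na),rr*np.sin(na),p[2]+np.clip(z-p[2],-15,15)])-p)/20
        m=max(1,np.abs(d).max());c=d/m
        q=row(q,*c,0,W);n+=1
    print(az,n,q.round(1),fk(q)[0].round(0),np.round(tilt(q),1))
    for i in range(24):
        if q[5]>-146: q=row(q,0,0,0,max(-1,min(-.1,(-146.6-q[5])/8.6)),W);print(i,q.round(1));continue
        best=min(((np.linalg.norm(tv(row(q,*c,W))),c) for c in cm),key=lambda a:a[0])
        if best[0]>np.linalg.norm(tv(q)): break
        q=row(q,*best[1],W);print(i,best[1],q.round(1),fk(q)[0].round(0),np.round(tilt(q),2))
E
timeout 570 python3 seq3.py
```

```text
-60 33 [-77.2  17.1  78.5  30.   87.5 -98.8] [ 302. -519.  350.] [30.  17.5]
0 [ -77.2   17.1   78.5   30.    87.5 -107.4]
1 [ -77.2   17.1   78.5   30.    87.5 -116. ]
2 [ -77.2   17.1   78.5   30.    87.5 -124.6]
3 [ -77.2   17.1   78.5   30.    87.5 -133.2]
4 [ -77.2   17.1   78.5   30.    87.5 -141.8]
5 [ -77.1   17.1   78.5   29.9   87.5 -146.6]
6 (1, -1, 1, -1) [ -73.1   18.3   75.9   27.2   87.  -146.6] [ 330. -523.  347.] [27.16 18.46]
7 (1, -1, 1, -1) [ -69.3   19.7   73.4   24.3   86.5 -146.6] [ 359. -526.  343.] [24.26 19.19]
8 (1, -1, 1, -1) [ -65.5   21.2   71.    21.3   86.1 -146.6] [ 387. -527.  338.] [21.33 19.59]
9 (1, -1, 1, -1) [ -61.8   22.8   68.8   18.2   85.7 -146.6] [ 415. -528.  331.] [18.37 19.46]
10 (1, -1, 1, -1) [ -58.2   24.3   66.9   15.    85.2 -146.6] [ 443. -527.  322.] [15.4  18.38]
11 (1, -1, 1, -1) [ -54.7   25.8   65.6   11.8   84.4 -146.6] [ 469. -523.  310.] [12.44 15.57]
12 (1, -1, 1, -1) [ -51.2   27.1   65.1    8.4   83.2 -146.6] [ 493. -518.  296.] [9.58 9.23]
13 (1, -1, 1, -1) [ -47.9   28.1   65.4    4.9   81.4 -146.6] [ 514. -511.  279.]
[... 2905 characters left out ...]
 -505.  383.] [14.75 41.72]
13 (1, -1, 1, -1) [ -58.7   23.5   60.3   12.6   99.  -146.6] [ 402. -500.  375.] [12.83 44.8 ]
14 (1, -1, 1, -1) [ -55.2   24.8   59.3   10.7   98.2 -146.6] [ 432. -493.  365.] [10.86 48.19]
15 (1, -1, 1, -1) [ -51.7   26.    58.8    8.6   97.2 -146.6] [ 460. -484.  353.] [ 8.82 52.05]
16 (1, -1, 1, -1) [ -48.3   27.    59.     6.5   95.7 -146.6] [ 486. -472.  339.] [ 6.67 56.78]
17 (1, -1, 1, -1) [ -45.    27.7   59.9    4.2   93.8 -146.6] [ 509. -459.  322.] [ 4.38 63.83]
18 (1, -1, 1, -1) [ -41.8   28.3   61.6    1.6   91.2 -146.6] [ 529. -445.  302.] [ 1.99 82.5 ]
19 (0, 1, 0, -1) [ -37.    26.4   64.6   -0.2   89.9 -146.6] [ 545. -397.  302.] [  0.92 152.65]
```

drive_tool([
  {"claw": 1,"dx": -1,"dy": -0.6,"dz": -1,"yaw": 0},
  {"claw": 1,"dx": -1,"dy": -0.6,"dz": -1,"yaw": 0},
  {"claw": 1,"dx": -1,"dy": -0.6,"dz": -0.8,"yaw": 0},
  {"claw": 1,"dx": -1,"dy": -0.6,"dz": -0.8,"yaw": 0},
  {"claw": 1,"dx": -1,"dy": -0.6,"dz": -0.7,"yaw": 0},
])

```text
time_s: 15.82
ee_pos: [483.9, 23.8, 297.4]
ee_rot: [149.6, 1.2, 109.5]
force: [0.6, 0.1, -3.0]
gripper_width: 29.9
```

drive_tool([
  {"claw": 1,"dx": -1,"dy": -0.7,"dz": -0.6,"yaw": 0},
  {"claw": 1,"dx": -1,"dy": -0.7,"dz": -0.6,"yaw": 0},
  {"claw": 1,"dx": -1,"dy": -0.7,"dz": -0.6,"yaw": 0},
  {"claw": 1,"dx": -1,"dy": -0.7,"dz": -0.6,"yaw": 0},
  {"claw": 1,"dx": -1,"dy": -0.7,"dz": -0.6,"yaw": 0},
])

```text
time_s: 16.45
ee_pos: [424.6, -103.6, 317.8]
ee_rot: [149.6, 1.6, 109.5]
force: [0.4, 0.4, -2.2]
gripper_width: 30.2
```

```bash
python3 st.py; cat > go.py <<'E'
import sys
from plan import *
print(plan([float(a) for a in sys.argv[1:4]])[0].round(2))
E
python3 go.py 200 -570 350
```

```text
[-32.43  -9.53 112.29  26.53  59.17 -62.5 ] [ 424.6 -103.6  317.8] [149.63   1.56 109.52] [ 0.4  0.4 -2.2] 16.45
[-18.26 -15.29 -10.25]
```

drive_tool([
  {"claw": 1,"dx": -1,"dy": -0.8,"dz": -0.5,"yaw": 0},
  {"claw": 1,"dx": -1,"dy": -0.8,"dz": -0.5,"yaw": 0},
  {"claw": 1,"dx": -1,"dy": -0.8,"dz": -0.5,"yaw": 0},
  {"claw": 1,"dx": -1,"dy": -0.8,"dz": -0.5,"yaw": 0},
  {"claw": 1,"dx": -1,"dy": -0.8,"dz": -0.5,"yaw": 0},
])

```text
time_s: 17.08
ee_pos: [362.5, -232.2, 324.7]
ee_rot: [149.8, 2.1, 109.4]
force: [1.2, 0.4, -2.2]
gripper_width: 30.1
```

drive_tool([
  {"claw": 1,"dx": -1,"dy": -0.8,"dz": -0.5,"yaw": 0},
  {"claw": 1,"dx": -1,"dy": -0.8,"dz": -0.5,"yaw": 0},
  {"claw": 1,"dx": -1,"dy": -0.8,"dz": -0.5,"yaw": 0},
  {"claw": 1,"dx": -1,"dy": -0.8,"dz": -0.5,"yaw": 0},
  {"claw": 1,"dx": -1,"dy": -0.8,"dz": -0.5,"yaw": 0},
])

```text
time_s: 17.7
ee_pos: [300.5, -360.4, 332.7]
ee_rot: [150.3, 2.5, 109.3]
force: [0.8, 0.5, -2.3]
gripper_width: 29.7
```

```bash
python3 st.py; python3 go.py 200 -570 350; python3 grab.py wrist w8
```

```text
[-72.5    2.22  99.27  30.43  78.77 -98.55] [ 300.5 -360.4  332.7] [150.28   2.49 109.26] [ 0.8  0.5 -2.3] 17.7
[-8.27 -6.87 -4.51]
```

View pics/w8.png

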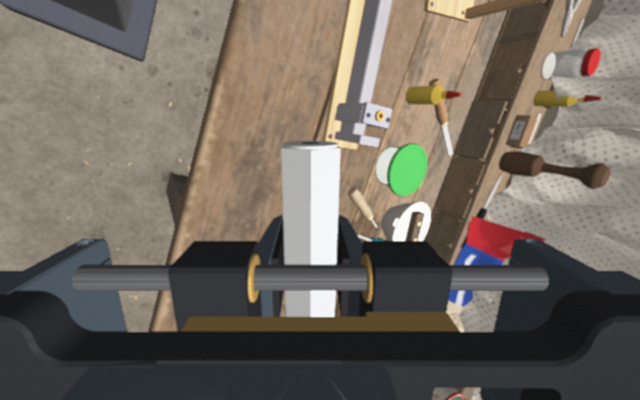

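```bash
cat > tr.py <<'E'
# rows toward target with yaw rate: args x y z yaw n
import sys
from sim import *
from workcell import telemetry
x=[float(a) for a in sys.argv[1:6]];q=telemetry.state()["qpos"]
for i in range(int(x[4]) if len(x)>4 else 5):
    p,o=fk(q);d=o.as_matrix().T@(np.array(x[:3])-p)/20;m=max(1,np.abs(d).max());c=(d/m).round(2)
    q=row(q,*c,x[3],600.);print(c,q.round(1),fk(q)[0].round(0),np.round(tilt(q),1))
E
python3 tr.py 190 -560 350 -1 5
```

```text
[-1.   -0.94 -0.61] [ -75.4    4.3   96.7   30.2   80.4 -109.3] [ 285. -390.  335.] [29.7 14.5]
[-0.79 -1.   -0.57] [ -77.8    6.2   94.3   30.    82.  -119.7] [ 271. -414.  337.] [29.7 14.5]
[-0.57 -1.   -0.52] [ -79.7    7.9   92.    29.8   83.5 -129.7] [ 259. -436.  339.] [29.7 14.5]
[-0.39 -1.   -0.48] [ -81.4    9.5   89.7   29.6   84.9 -139.4] [ 248. -457.  341.] [29.7 14.5]
[-0.22 -1.   -0.46] [ -81.7   11.2   86.3   29.    86.5 -146.6] [ 245. -476.  348.] [29.1 14.7]
```

drive_tool([
  {"claw": 1,"dx": -1,"dy": -0.9,"dz": -0.6,"yaw": -1},
  {"claw": 1,"dx": -0.8,"dy": -1,"dz": -0.6,"yaw": -1},
  {"claw": 1,"dx": -0.6,"dy": -1,"dz": -0.5,"yaw": -1},
  {"claw": 1,"dx": -0.4,"dy": -1,"dz": -0.5,"yaw": -1},
])

```text
time_s: 18.25
ee_pos: [245.6, -458.6, 342.8]
ee_rot: [157.1, 18.9, 141.4]
force: [1.6, 0.3, -2.0]
gripper_width: 30.2
```

```bash
python3 st.py; cat > greedy.py <<'E'
import sys
from sim import *
from workcell import telemetry
W=600.
N=int(sys.argv[1]);q=telemetry.state()["qpos"]
def tv(q): return fk(q)[1].as_matrix()[:2,2]
Y=float(sys.argv[2]) if len(sys.argv)>2 else -1
cm=[(a*-np.sign(Y) if 0 else a,b,c,Y) for a in(-1,0,1) for b in(-1,0,1) for c in (-1,0,1)]
# constant command for N rows
out=[]
for c in cm:
    x=q.copy();h=[]
    for i in range(N): x=row(x,*c,W);h.append(np.round(tilt(x),1).tolist())
    out.append((np.linalg.norm(tv(x)),c,h[-1],x.round(0).tolist(),fk(x)[0].round(0).tolist()))
out.sort(key=lambda a:a[0])
for o in out[:6]: print(o[1:])
E
python3 greedy.py 4;python3 greedy.py 10
```

```text
[ -81.5     9.45   89.34   29.3    84.99 -140.36] [ 245.6 -458.6  342.8] [157.13  18.86 141.41] [ 1.6  0.3 -2. ] 18.25
((1, -1, 1, -1), [18.1, 13.4], [-66.0, 12.0, 89.0, 18.0, 76.0, -147.0], [326.0, -452.0, 297.0])
((1, -1, 0, -1), [19.3, 14.8], [-70.0, 11.0, 80.0, 19.0, 87.0, -147.0], [300.0, -466.0, 373.0])
((1, 0, 1, -1), [19.7, 11.9], [-63.0, 5.0, 96.0, 20.0, 74.0, -147.0], [333.0, -378.0, 307.0])
((0, -1, 1, -1), [20.3, 14.1], [-65.0, 17.0, 80.0, 20.0, 80.0, -147.0], [368.0, -498.0, 316.0])
((1, 0, 0, -1), [20.6, 13.0], [-67.0, 4.0, 87.0, 20.0, 85.0, -147.0], [307.0, -390.0, 381.0])
((1, -1, -1, -1), [21.0, 16.5], [-75.0, 12.0, 68.0, 21.0, 100.0, -147.0], [271.0, -484.0, 451.0])
((1, -1, 0, -1), [6.4, -38.9], [-46.0, 14.0, 69.0, 1.0, 90.0, -147.0], [428.0, -423.0, 400.0])
((0, -1, 1, -1), [8.1, -42.7], [-41.0, 31.0, 66.0, -0.0, 75.0, -147.0], [579.0, -490.0, 245.0])
((1, -1, 1, -1), [9.4, -83.8], [-43.0, 18.0, 95.0, -7.0, 60.0, -147.0], [421.0, -427.0, 184.0])
((1, 0, 0, -1), [10.6, -32.4], [-34.0, -4.0, 92.0, 0.0, 82.0, -147.0], [373.0, -233.0, 392.0])
((1, 0, 1, -1), [11.1, -48.8], [-32.0, 4.0, 113.0, -4.0, 53.0, -147.0], [386.0, -249.0, 192.0])
((0, 0, 1, -1), [12.2, -30.7], [-30.0, 14.0, 91.0, -0.0, 62.0, -147.0], [534.0, -298.0, 250.0])
```

```bash
python3 tr.py 120 -580 350 0.3 5
```

```text
[ 0.12 -1.   -0.52] [ -83.5   10.7   87.7   29.1   86.4 -139.3] [ 229. -474.  344.] [29.3 13.9]
[ 0.08 -1.   -0.52] [ -85.5   11.9   85.9   28.9   87.7 -138.2] [ 213. -490.  345.] [29.3 13.9]
[ 0.03 -1.   -0.52] [ -87.3   13.3   84.    28.7   89.1 -136.9] [ 197. -506.  346.] [29.3 13.9]
[-0.01 -1.   -0.52] [ -89.    14.7   82.    28.5   90.4 -135.6] [ 181. -521.  347.] [29.3 13.9]
[-0.06 -1.   -0.52] [ -90.7   16.1   79.9   28.3   91.8 -134.1] [ 164. -537.  348.] [29.3 13.9]
```

drive_tool([
  {"claw": 1,"dx": 0.1,"dy": -1,"dz": -0.5,"yaw": 0.1},
  {"claw": 1,"dx": 0.1,"dy": -1,"dz": -0.5,"yaw": 0.1},
  {"claw": 1,"dx": 0,"dy": -1,"dz": -0.5,"yaw": 0.1},
  {"claw": 1,"dx": 0,"dy": -1,"dz": -0.5,"yaw": 0.1},
])

```text
time_s: 18.75
ee_pos: [179.7, -526.0, 346.9]
ee_rot: [156.1, 17.2, 137.6]
force: [-0.3, -0.6, -3.0]
gripper_width: 29.9
```

```bash
python3 st.py; python3 greedy.py 3;python3 greedy.py 11
```

```text
[ -89.05   15.04   81.4    28.37   90.54 -141.78] [ 179.7 -526.   346.9] [156.12  17.25 137.56] [-0.3 -0.6 -3. ] 18.75
((1, -1, 1, -1), [21.8, 17.7], [-79.0, 18.0, 79.0, 22.0, 87.0, -147.0], [246.0, -539.0, 322.0])
((1, 0, 1, -1), [22.5, 16.3], [-76.0, 12.0, 85.0, 23.0, 85.0, -147.0], [261.0, -482.0, 333.0])
((1, -1, 0, -1), [23.0, 18.0], [-82.0, 18.0, 71.0, 23.0, 95.0, -147.0], [220.0, -551.0, 379.0])
((1, 0, 0, -1), [23.4, 16.6], [-80.0, 12.0, 77.0, 23.0, 93.0, -147.0], [236.0, -494.0, 389.0])
((1, 1, 1, -1), [23.4, 15.1], [-74.0, 7.0, 90.0, 24.0, 83.0, -147.0], [272.0, -428.0, 343.0])
((0, -1, 1, -1), [23.4, 17.2], [-78.0, 21.0, 72.0, 23.0, 89.0, -147.0], [271.0, -575.0, 332.0])
((1, -1, 1, -1), [6.2, -109.8], [-49.0, 25.0, 82.0, -6.0, 69.0, -147.0], [414.0, -515.0, 192.0])
((1, 0, 0, -1), [7.5, -15.0], [-41.0, 4.0, 75.0, 3.0, 94.0, -147.0], [396.0, -305.0, 452.0])
((1, 0, 1, -1), [8.2, -69.2], [-37.0, 8.0, 106.0, -5.0, 59.0, -147.0], [385.0, -304.0, 203.0])
((0, 0, 1, -1), [8.6, -33.5], [-35.0, 20.0, 79.0, 0.0, 72.0, -147.0], [549.0, -371.0, 267.0])
((1, 1, 1, -1), [11.8, -26.8], [-23.0, -9.0, 123.0, -1.0, 54.0, -147.0], [319.0, -128.0, 203.0])
((1, 1, 0, -1), [12.2, -14.0], [-26.0, -16.0, 96.0, 3.0, 88.0, -147.0], [302.0, -119.0, 426.0])
```

drive_tool([
  {"claw": 1,"dx": 1,"dy": -1,"dz": 1,"yaw": -1},
  {"claw": 1,"dx": 1,"dy": -1,"dz": 1,"yaw": -1},
  {"claw": 1,"dx": 1,"dy": -1,"dz": 0.5,"yaw": -1},
])

```text
time_s: 19.12
ee_pos: [237.3, -545.0, 330.0]
ee_rot: [164.9, 16.1, 153.2]
force: [-0.5, 0.6, -1.8]
gripper_width: 29.9
```

```bash
cat >> st.py <<'E'
from sim import tilt
import numpy as np
print("tilt",np.round(tilt(s["qpos"]),2))
E
python3 st.py; python3 greedy.py 3;python3 greedy.py 8
```

```text
[ -79.68   17.85   77.26   21.76   87.94 -146.45] [ 237.3 -545.   330. ] [164.88  16.07 153.24] [-0.5  0.6 -1.8] 19.125
tilt [21.93 17.55]
((1, -1, 1, -1), [13.1, 20.2], [-68.0, 21.0, 74.0, 13.0, 84.0, -147.0], [318.0, -549.0, 301.0])
((1, 0, 1, -1), [13.6, 18.4], [-65.0, 16.0, 81.0, 14.0, 82.0, -147.0], [323.0, -489.0, 307.0])
((1, -1, 0, -1), [14.3, 21.4], [-70.0, 21.0, 66.0, 14.0, 93.0, -147.0], [303.0, -560.0, 362.0])
((1, 1, 1, -1), [14.4, 17.1], [-63.0, 11.0, 87.0, 14.0, 80.0, -147.0], [326.0, -432.0, 313.0])
((1, 0, 0, -1), [14.5, 19.4], [-68.0, 15.0, 74.0, 14.0, 90.0, -147.0], [308.0, -498.0, 367.0])
((0, -1, 1, -1), [14.7, 20.3], [-67.0, 25.0, 67.0, 15.0, 87.0, -147.0], [353.0, -577.0, 313.0])
((0, -1, 1, -1), [3.5, -17.8], [-48.0, 37.0, 53.0, 2.0, 87.0, -147.0], [543.0, -577.0, 249.0])
((1, -1, 0, -1), [4.4, 19.4], [-55.0, 28.0, 49.0, 4.0, 102.0, -147.0], [430.0, -546.0, 399.0])
((1, 0, 0, -1), [4.4, -32.5], [-45.0, 10.0, 77.0, 1.0, 89.0, -147.0], [397.0, -369.0, 385.0])
((1, -1, 1, -1), [5.2, -108.6], [-51.0, 26.0, 80.0, -5.0, 72.0, -147.0], [413.0, -523.0, 205.0])
((0, 0, 1, -1), [5.6, -36.6], [-40.0, 22.0, 80.0, 0.0, 73.0, -147.0], [512.0, -411.0, 249.0])
((1, 0, 1, -1), [5.6, -80.3], [-43.0, 13.0, 98.0, -4.0, 65.0, -147.0], [392.0, -371.0, 213.0])
```

drive_tool([
  {"claw": 1,"dx": 1,"dy": -1,"dz": 0.5,"yaw": -1},
  {"claw": 1,"dx": 1,"dy": -0.7,"dz": 0.5,"yaw": -1},
  {"claw": 1,"dx": 1,"dy": -0.7,"dz": 0.3,"yaw": -1},
  {"claw": 1,"dx": 1,"dy": -0.7,"dz": 0.3,"yaw": -1},
])

```text
time_s: 19.62
ee_pos: [335.0, -539.9, 337.8]
ee_rot: [174.4, 9.7, 170.7]
force: [1.2, -0.5, -3.3]
gripper_width: 29.9
```

```bash
python3 st.py; python3 greedy.py 2;python3 greedy.py 4
```

```text
[ -65.1    20.71   69.51   11.18   89.   -146.45] [ 335.  -539.9  337.8] [174.41   9.72 170.75] [ 1.2 -0.5 -3.3] 19.625
tilt [11.2  20.86]
((1, -1, 1, -1), [5.5, 11.7], [-58.0, 22.0, 71.0, 5.0, 85.0, -147.0], [384.0, -529.0, 306.0])
((1, 0, 1, -1), [5.8, 11.7], [-56.0, 19.0, 76.0, 5.0, 83.0, -147.0], [380.0, -492.0, 307.0])
((1, -1, 0, -1), [6.0, 14.6], [-58.0, 22.0, 65.0, 6.0, 91.0, -147.0], [380.0, -532.0, 347.0])
((1, 0, 0, -1), [6.3, 13.9], [-57.0, 19.0, 70.0, 6.0, 89.0, -147.0], [376.0, -494.0, 348.0])
((1, 1, 1, -1), [6.3, 12.2], [-55.0, 16.0, 80.0, 6.0, 82.0, -147.0], [375.0, -455.0, 309.0])
((0, -1, 1, -1), [6.4, 14.8], [-57.0, 25.0, 66.0, 6.0, 87.0, -147.0], [411.0, -540.0, 312.0])
((1, -1, 0, -1), [2.4, -45.6], [-52.0, 23.0, 64.0, 0.0, 91.0, -147.0], [422.0, -513.0, 348.0])
((0, -1, 1, -1), [2.8, -38.2], [-49.0, 29.0, 64.0, 1.0, 84.0, -147.0], [482.0, -529.0, 276.0])
((1, 0, 0, -1), [2.9, -41.4], [-48.0, 16.0, 74.0, 0.0, 87.0, -147.0], [407.0, -438.0, 349.0])
((1, -1, 1, -1), [3.1, -83.1], [-51.0, 24.0, 74.0, -2.0, 79.0, -147.0], [421.0, -513.0, 263.0])
((1, 0, 1, -1), [3.1, -67.6], [-48.0, 17.0, 84.0, -1.0, 76.0, -147.0], [407.0, -440.0, 266.0])
((1, 1, 1, -1), [3.3, -46.0], [-45.0, 11.0, 92.0, -0.0, 74.0, -147.0], [389.0, -369.0, 268.0])
```

```bash
cat > opt.py <<'E'
import sys
from sim import *
from scipy.optimize import minimize
from workcell import telemetry
W=600.;q=telemetry.state()["qpos"]
def tv(q): return fk(q)[1].as_matrix()[:2,2]
def run(c,N):
    x=q.copy()
    for i in range(N): x=row(x,*np.clip(c,-1,1),W)
    return x
for N in map(int,sys.argv[1:]):
    best=None
    for c0 in ([.9,-.5,-.5,-.9],[.5,0,.5,-.6],[-.5,-.8,-.5,-.7]):
        r=minimize(lambda c:np.linalg.norm(tv(run(c,N))),c0,method="Powell",bounds=[(-1,1)]*4,options=dict(maxfev=90))
        if best is None or r.fun<best.fun: best=r
    x=run(best.x,N);print(N,best.x.round(2),np.round(tilt(x),2),x.round(1),fk(x)[0].round(0))
E
timeout 560 python3 opt.py 4 5
```

```text
4 [ 1.  -1.   1.  -0.8] [  2.17 -40.77] [ -54.4   24.3   73.3    0.5   80.3 -146.6] [ 400. -533.  265.]
5 [ 1.   -1.    1.   -0.59] [  1.72 -43.73] [ -56.7   25.6   74.2    0.4   78.5 -146.6] [ 381. -554.  243.]
```

```bash
cat > opt2.py <<'E'
import sys
from sim import *
from scipy.optimize import differential_evolution
from workcell import telemetry
W=600.;q=telemetry.state()["qpos"]
Jn=None
def jac(q):
    p,o=fk(q);M=np.zeros((6,6))
    for i in range(6):
        h=np.zeros(6);h[i]=.05;p2,o2=fk(q+h);M[:3,i]=(p2-p)/.05;M[3:,i]=W*rv(o2,o)/.05
    return M
def fast(q,c):
    J=jac(q);M=fk(q)[1].as_matrix();b=np.r_[M@c[:3]*20,W*M[:,2]*.15*c[3]]
    q=q.copy();J5=J[:,:5]
    x=np.linalg.lstsq(J,b,rcond=None)[0]
    if q[5]+x[5]<LO[5]:
        d6=LO[5]-q[5];x5=np.linalg.lstsq(J5,b-J[:,5]*d6,rcond=None)[0];x=np.r_[x5,d6]
    return q+x
def tv(q): return fk(q)[1].as_matrix()[:2,2]
def run(c,ns):
    x=q.copy();k=0
    for j,n in enumerate(ns):
        for i in range(n): x=fast(x,c[4*j:4*j+4])
    return x
ns=[int(a) for a in sys.argv[1:]]
r=differential_evolution(lambda c:np.degrees(np.linalg.norm(tv(run(c,ns))))+.02*np.abs(c).mean(),[(-1,1)]*4*len(ns),maxiter=14,popsize=6,seed=1,polish=False)
c=r.x.round(1);x=run(c,ns);print(ns,c.reshape(-1,4),np.round(tilt(x),2),x.round(1),fk(x)[0].round(0))
y=q.copy()
for j,n in enumerate(ns):
    for i in range(n): y=row(y,*c[4*j:4*j+4],W)
print("check",np.round(tilt(y),2),y.round(1),fk(y)[0].round(0))
E
timeout 300 python3 opt2.py 3 3; timeout 250 python3 opt2.py 5
```

```text
[3, 3] [[ 1.  -1.   0.3 -0.5]
 [ 1.  -0.3  0.7 -0.7]] [  1.14 -51.48] [-5.430e+01  2.310e+01  7.100e+01  1.000e-01  8.480e+01 -1.466e+02] [ 390. -523.  295.]
check [  1.78 -72.35] [ -54.2   21.9   74.4   -0.6   82.  -146.6] [ 383. -516.  283.]
[5] [[ 1.  -1.   0.9 -0.7]] [  1.35 -59.88] [-5.430e+01  2.640e+01  6.960e+01 -1.000e-01  8.270e+01 -1.466e+02] [ 408. -548.  266.]
check [  2.2  -79.27] [ -54.3   25.1   73.6   -0.9   79.3 -146.6] [ 397. -541.  253.]
```

drive_tool([
  {"claw": 1,"dx": 1,"dy": -1,"dz": 0.3,"yaw": -0.5},
  {"claw": 1,"dx": 1,"dy": -1,"dz": 0.3,"yaw": -0.5},
  {"claw": 1,"dx": 1,"dy": -1,"dz": 0.3,"yaw": -0.5},
])

```text
time_s: 20.0
ee_pos: [354.4, -558.0, 324.2]
ee_rot: [177.5, 5.6, 174.7]
force: [-0.3, 0.3, -3.4]
gripper_width: 30.1
```

```bash
python3 st.py; timeout 300 python3 opt2.py 3; timeout 250 python3 opt2.py 4
```

```text
[ -61.66   23.54   66.43    6.07   89.01 -146.49] [ 354.4 -558.   324.2] [177.49   5.62 174.66] [-0.3  0.3 -3.4] 20.0
tilt [ 6.16 18.79]
[3] [[ 1.  -1.   0.2 -0.7]] [  1.16 -67.6 ] [ -55.8   26.2   62.6   -0.2   90.1 -146.6] [ 394. -561.  319.]
check [  1.56 -70.55] [ -55.8   25.3   65.    -0.4   88.2 -146.6] [ 389. -556.  312.]
[4] [[ 1.  -1.   0.5 -0.4]] [  0.94 -53.21] [-5.900e+01  2.690e+01  6.570e+01  1.000e-01  8.650e+01 -1.466e+02] [ 365. -584.  288.]
check [  1.19 -63.3 ] [-5.900e+01  2.650e+01  6.700e+01 -1.000e-01  8.530e+01 -1.466e+02] [ 362. -582.  284.]
```

drive_tool([
  {"claw": 1,"dx": 1,"dy": -1,"dz": 0.5,"yaw": -0.4},
  {"claw": 1,"dx": 1,"dy": -1,"dz": 0.5,"yaw": -0.4},
  {"claw": 1,"dx": 1,"dy": -1,"dz": 0.5,"yaw": -0.4},
  {"claw": 1,"dx": 1,"dy": -1,"dz": 0.5,"yaw": -0.4},
])

```text
time_s: 20.5
ee_pos: [361.0, -584.9, 280.0]
ee_rot: [-178.9, 0.4, 177.4]
force: [-0.1, -0.6, -3.0]
gripper_width: 29.7
```

```bash
python3 st.py; python3 go.py 519 -143 250
```

```text
[ -59.14   26.78   67.07   -0.28   85.08 -146.5 ] [ 361.  -584.9  280. ] [-178.95    0.36  177.39] [-0.1 -0.6 -3. ] 20.5
tilt [  1.11 -73.74]
[-6.88 22.46  1.13]
```

```bash
python3 tr.py 508 -80 200 1 9
```

```text
[-0.24  1.    0.14] [ -57.9   25.5   69.7   -0.3   83.8 -136.6] [ 367. -565.  277.] [  1.1 -73.7]
[-0.09  1.    0.14] [ -56.5   24.2   72.    -0.3   82.7 -126.7] [ 372. -546.  274.] [  1.1 -73.7]
[0.06 1.   0.14] [ -55.2   23.1   74.3   -0.4   81.6 -116.7] [ 378. -527.  271.] [  1.1 -73.7]
[0.22 1.   0.14] [ -53.7   21.9   76.5   -0.4   80.5 -106.7] [ 384. -507.  267.] [  1.1 -73.7]
[0.38 1.   0.14] [-52.2  20.8  78.7  -0.4  79.5 -96.5] [ 390. -487.  264.] [  1.1 -73.7]
[0.56 1.   0.16] [-50.4  19.7  80.9  -0.4  78.4 -86.1] [ 396. -465.  261.] [  1.1 -73.7]
[0.78 1.   0.17] [-48.4  18.5  83.1  -0.5  77.3 -75.5] [ 403. -440.  257.] [  1.1 -73.7]
[1.   0.94 0.19] [-46.1  17.4  85.4  -0.5  76.2 -64.6] [ 411. -414.  253.] [  1.1 -73.7]
[1.   0.69 0.16] [-43.9  16.4  87.3  -0.6  75.3 -53.8] [ 418. -391.  249.] [  1.1 -73.7]
```

drive_tool([
  {"claw": 1,"dx": -0.2,"dy": 1,"dz": 0,"yaw": 1},
  {"claw": 1,"dx": -0.1,"dy": 1,"dz": 0,"yaw": 1},
  {"claw": 1,"dx": 0.1,"dy": 1,"dz": 0,"yaw": 1},
  {"claw": 1,"dx": 0.2,"dy": 1,"dz": 0,"yaw": 1},
  {"claw": 1,"dx": 0.4,"dy": 1,"dz": 0,"yaw": 1},
])

```text
time_s: 21.12
ee_pos: [389.0, -485.1, 272.9]
ee_rot: [-179.3, 0.7, 133.0]
force: [0.8, -0.0, -3.2]
gripper_width: 30.1
```

drive_tool([
  {"claw": 1,"dx": 0.6,"dy": 1,"dz": 0,"yaw": 1},
  {"claw": 1,"dx": 0.8,"dy": 1,"dz": 0,"yaw": 1},
  {"claw": 1,"dx": 1,"dy": 0.9,"dz": 0,"yaw": 1},
  {"claw": 1,"dx": 1,"dy": 0.7,"dz": 0,"yaw": 0.8},
])

```text
time_s: 21.62
ee_pos: [418.8, -386.6, 269.6]
ee_rot: [-179.6, 1.0, 99.3]
force: [1.2, -0.5, -3.1]
gripper_width: 30.1
```

```bash
python3 st.py; python3 go.py 508 -80 200
```

```text
[-43.33  15.89  85.11  -0.93  78.42 -52.41] [ 418.8 -386.6  269.6] [-179.62    1.01   99.27] [ 1.2 -0.5 -3.1] 21.625
tilt [   1.08 -101.08]
[14.47  6.89  3.18]
```

drive_tool([
  {"claw": 1,"dx": 1,"dy": 0.5,"dz": 0,"yaw": 0},
  {"claw": 1,"dx": 1,"dy": 0.5,"dz": 0,"yaw": 0},
  {"claw": 1,"dx": 1,"dy": 0.5,"dz": 0,"yaw": 0},
  {"claw": 1,"dx": 1,"dy": 0.5,"dz": 0,"yaw": 0},
  {"claw": 1,"dx": 1,"dy": 0.5,"dz": 0,"yaw": 0},
])

```text
time_s: 22.25
ee_pos: [452.6, -276.4, 266.0]
ee_rot: [-179.5, 1.2, 99.3]
force: [0.2, -0.1, -2.8]
gripper_width: 29.8
```

drive_tool([
  {"claw": 1,"dx": 1,"dy": 0.5,"dz": 0.2,"yaw": 0},
  {"claw": 1,"dx": 1,"dy": 0.5,"dz": 0.2,"yaw": 0},
  {"claw": 1,"dx": 1,"dy": 0.5,"dz": 0.2,"yaw": 0},
  {"claw": 1,"dx": 1,"dy": 0.5,"dz": 0.2,"yaw": 0},
  {"claw": 1,"dx": 1,"dy": 0.5,"dz": 0.2,"yaw": 0},
])

```text
time_s: 22.88
ee_pos: [486.4, -167.0, 242.2]
ee_rot: [-179.5, 1.4, 99.5]
force: [-0.1, -0.7, -2.0]
gripper_width: 29.9
```

drive_tool([
  {"claw": 1,"dx": 1,"dy": 0.5,"dz": 0.3,"yaw": 0},
  {"claw": 1,"dx": 1,"dy": 0.5,"dz": 0.3,"yaw": 0},
  {"claw": 1,"dx": 1,"dy": 0.5,"dz": 0.3,"yaw": 0},
  {"claw": 1,"dx": 1,"dy": 0.4,"dz": 0.3,"yaw": 0},
])

```text
time_s: 23.38
ee_pos: [511.6, -80.0, 214.6]
ee_rot: [-179.6, 1.6, 99.6]
force: [0.1, -0.9, -2.3]
gripper_width: 29.6
```

```bash
python3 st.py; python3 go.py 508.5 -80 48; python3 grab.py wrist w9;python3 grab.py scene s9 280 190 140 130 5; python3 grab.py top t9 295 165 130 90 6
```

```text
[ -9.09  13.09  96.96  -1.76  69.85 -18.05] [511.6 -80.  214.6] [-179.58    1.6    99.56] [ 0.1 -0.9 -2.3] 23.375
tilt [  1.65 -95.14]
[ 0.26 -0.09  8.33]
```

View pics/w9.png

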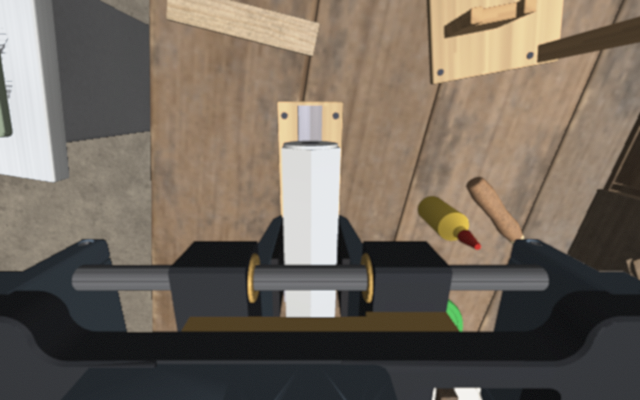

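View pics/s9_c.png

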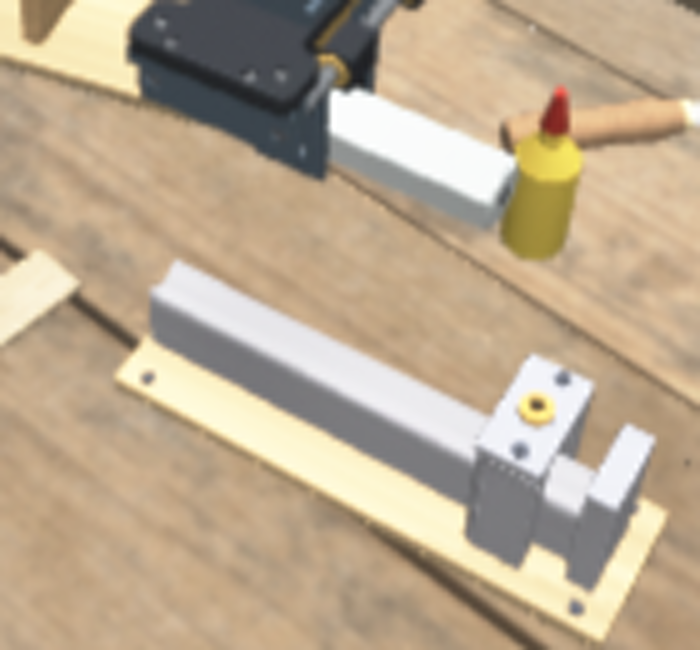

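```bash
python3 - <<'E'
from vis import *
from plan import *
f=pickle.load(open("w9.pkl","rb"));p=(519.12,-142.85,9.5)
for q in [(12.5,150,57),(-12.5,150,57),(0,150,50),(42,160,12),(-42,160,12)]: print(q,proj(f,tf(p,q)).round(1))
i=f["color"];cv2.imwrite("pics/w9c.png",cv2.resize(i[90:170,265:355],None,fx=8,fy=7,interpolation=cv2.INTER_CUBIC))
E
```

```text
(12.5, 150, 57) [[319.8 104.7]]
(-12.5, 150, 57) [[297.4 104.7]]
(0, 150, 50) [[308.7 104.8]]
(42, 160, 12) [[342.3  96.8]]
(-42, 160, 12) [[275.7  96.7]]
```

View pics/w9c.png

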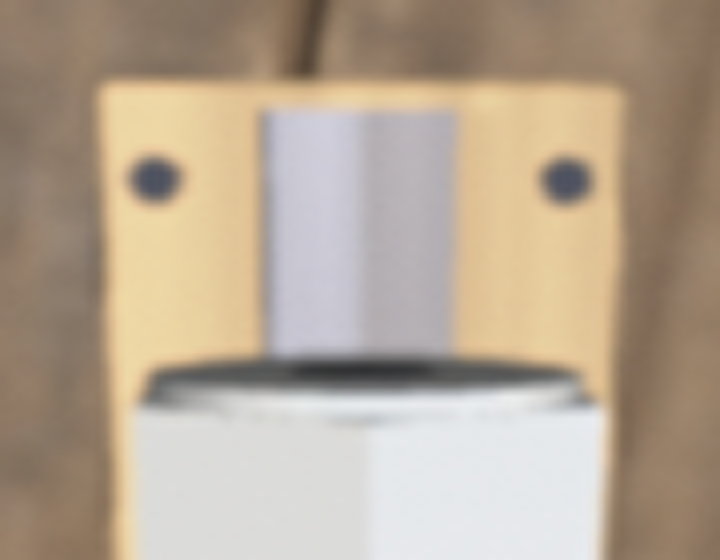

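View pics/t9_c.png

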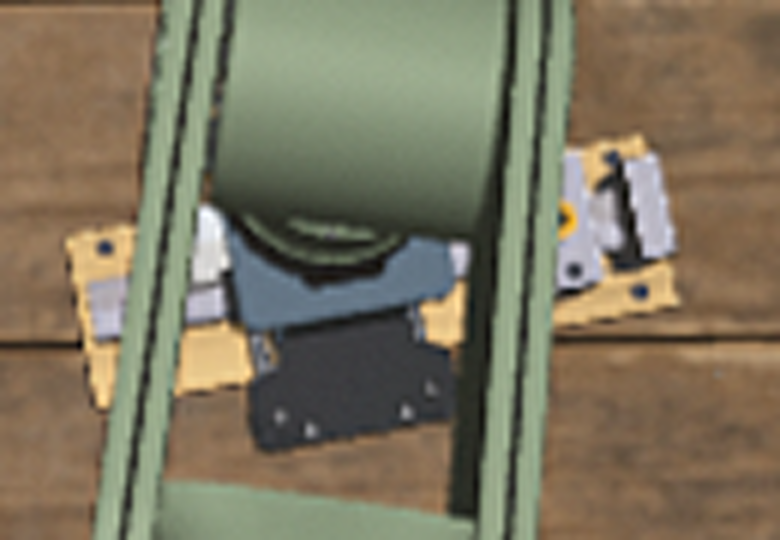

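```bash
python3 st.py;python3 tr.py 509.5 -77.5 70 0 8
```

```text
[ -9.11  13.1   96.96  -1.76  69.91 -18.16] [511.1 -80.2 214.5] [-179.51    1.58   99.66] [ 0.1 -0.1 -2.2] 23.525
tilt [  1.66 -97.69]
[0.05 0.   1.  ] [ -9.1  13.9  98.9  -1.8  67.2 -18. ] [511. -80. 194.] [  1.7 -97.7]
[0.05 0.   1.  ] [ -9.   14.8 100.7  -1.8  64.4 -17.9] [511. -79. 174.] [  1.7 -97.7]
[0.05 0.   1.  ] [ -9.   15.8 102.5  -1.9  61.7 -17.7] [510. -79. 154.] [  1.7 -97.7]
[0.05 0.   1.  ] [ -8.9  16.9 104.2  -1.9  58.9 -17.6] [510. -79. 134.] [  1.7 -97.7]
[0.04 0.   1.  ] [ -8.9  18.  105.8  -2.   56.2 -17.5] [510. -78. 114.] [  1.7 -97.7]
[0.05 0.   1.  ] [ -8.9  19.3 107.3  -2.1  53.4 -17.3] [510. -78.  94.] [  1.7 -97.7]
[0.04 0.   1.  ] [ -8.9  20.7 108.7  -2.1  50.6 -17.2] [509. -78.  74.] [  1.7 -97.7]
[0.01 0.   0.22] [ -8.9  21.  109.   -2.2  50.  -17.1] [509. -78.  70.] [  1.7 -97.7]
```

drive_tool([
  {"claw": 1,"dx": 0.1,"dy": 0,"dz": 1,"yaw": 0},
  {"claw": 1,"dx": 0,"dy": 0,"dz": 1,"yaw": 0},
  {"claw": 1,"dx": 0,"dy": 0,"dz": 1,"yaw": 0},
  {"claw": 1,"dx": 0,"dy": 0,"dz": 1,"yaw": 0},
  {"claw": 1,"dx": 0,"dy": 0,"dz": 1,"yaw": 0},
])

```text
time_s: 24.15
ee_pos: [513.1, -86.5, 115.4]
ee_rot: [-180.0, 2.0, 99.6]
force: [0.4, -0.7, -2.1]
gripper_width: 29.9
```

```bash
python3 st.py;python3 go.py 509.5 -77.5 48.3; python3 grab.py wrist w10; python3 st.py
```

```text
[ -9.6   18.05 105.6   -2.33  55.72 -17.91] [513.1 -86.5 115.4] [-179.98    2.03   99.62] [ 0.4 -0.7 -2.1] 24.15
tilt [  2.03 -81.05]
[ 0.59 -0.1   3.34]
[ -9.61  18.21 105.81  -2.34  55.66 -17.91] [511.2 -86.4 112.8] [-179.69    1.94   99.62] [-1.6  0.5 -4.5] 24.2
tilt [  1.96 -89.54]
```

View pics/w10.png

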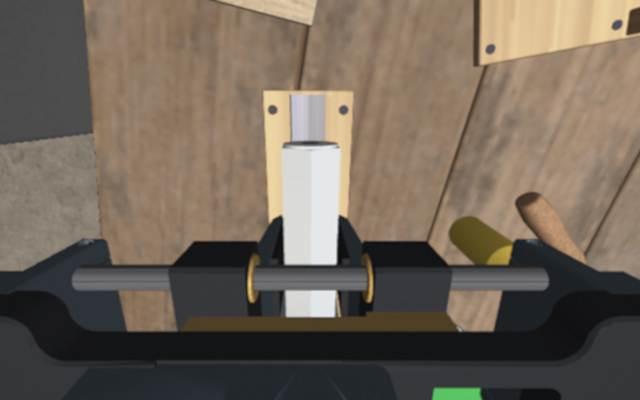

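drive_tool([
  {"claw": 1,"dx": 0.3,"dy": -0.05,"dz": 0.9,"yaw": 0},
  {"claw": 1,"dx": 0.3,"dy": -0.05,"dz": 0.8,"yaw": 0},
  {"claw": 1,"dx": 0.2,"dy": 0,"dz": 0.5,"yaw": 0},
], grip_force=15)

```text
time_s: 24.58
ee_pos: [508.1, -75.1, 69.2]
ee_rot: [-179.9, 2.1, 99.5]
force: [-0.2, -0.2, -3.0]
gripper_width: 30.1
```

```bash
python3 st.py;python3 go.py 509.5 -77.5 48.3; python3 grab.py wrist w11;python3 grab.py scene s11 270 180 150 130 5; python3 st.py
```

```text
[ -8.35  20.69 109.69  -2.71  49.1  -16.11] [508.1 -75.1  69.2] [-179.9     2.12   99.52] [-0.2 -0.2 -3. ] 24.575
tilt [  2.12 -83.26]
[-0.09  0.05  1.05]
[ -8.33  20.71 109.72  -2.69  49.15 -16.11] [507.5 -74.7  68.8] [-179.8     2.07   99.54] [-1.   0.  -2.1] 24.675
tilt [  2.08 -86.  ]
```

View pics/w11.png

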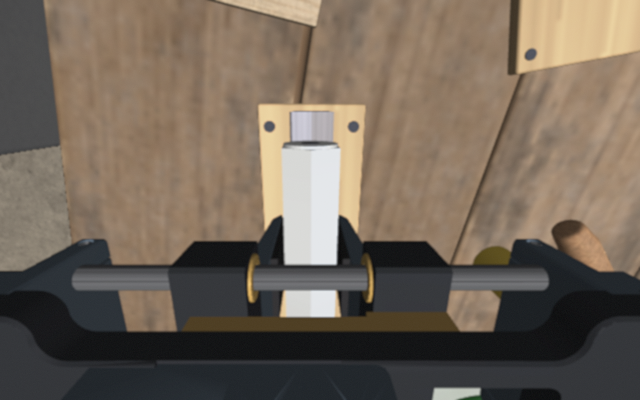

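View pics/s11_c.png

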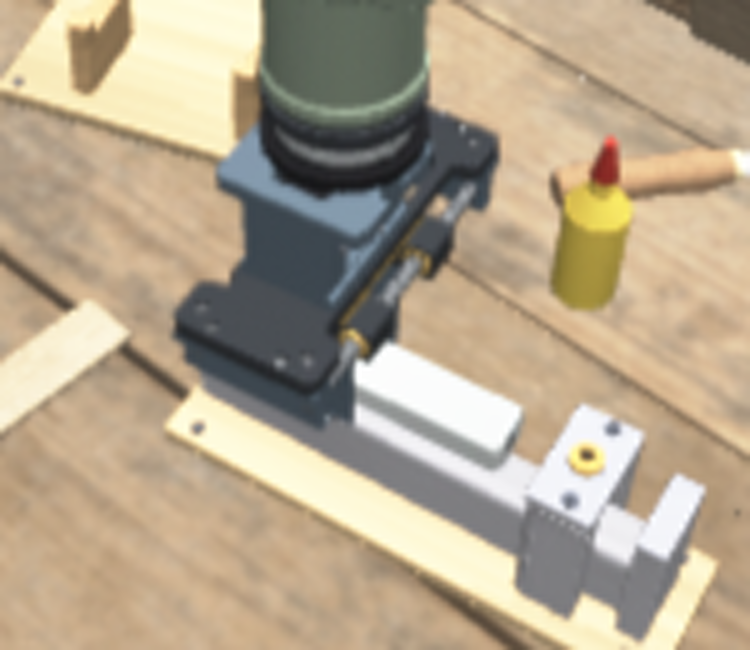

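drive_tool([
  {"claw": 1,"dx": 0,"dy": 0,"dz": 0.4,"yaw": 0},
  {"claw": 1,"dx": 0,"dy": 0.05,"dz": 0.2,"yaw": 0},
], grip_force=10)

```text
time_s: 24.92
ee_pos: [509.8, -75.7, 57.5]
ee_rot: [-180.0, 2.2, 99.5]
force: [0.4, -0.6, -1.6]
gripper_width: 30.2
```

drive_tool([
  {"claw": 1,"dx": 0,"dy": 0,"dz": 0.1,"yaw": 0},
])

```text
time_s: 25.05
ee_pos: [510.2, -75.9, 55.5]
ee_rot: [-180.0, 2.2, 99.5]
force: [-1.2, -0.3, -1.6]
gripper_width: 30.1
```

drive_tool([
  {"claw": 1,"dx": 0,"dy": 0,"dz": 0.15,"yaw": 0},
  {"claw": 1,"dx": 0,"dy": -0.05,"dz": 0.15,"yaw": 0},
])

```text
time_s: 25.3
ee_pos: [509.5, -76.4, 49.5]
ee_rot: [180.0, 2.2, 99.5]
force: [-0.0, -0.1, -1.2]
gripper_width: 30.3
```

drive_tool([
  {"claw": 1,"dx": 0,"dy": 0,"dz": 0.1,"yaw": 0},
])

```text
time_s: 25.42
ee_pos: [509.3, -76.6, 48.7]
ee_rot: [180.0, 2.2, 99.5]
force: [-5.5, 0.7, 14.8]
gripper_width: 29.8
```

drive_tool([
  {"claw": 0.1,"dx": 0,"dy": 0,"dz": 0,"yaw": 0},
  {"claw": 0.1,"dx": 0,"dy": 0,"dz": 0,"yaw": 0},
  {"claw": 0.1,"dx": 0,"dy": 0,"dz": 0,"yaw": 0},
])

```text
time_s: 25.8
ee_pos: [510.5, -76.7, 49.6]
ee_rot: [179.8, 2.3, 99.6]
force: [-0.1, -1.0, 0.4]
gripper_width: 41.1
```

```bash
python3 st.py; python3 grab.py wrist w12;python3 grab.py scene s12 270 180 150 130 5
```

```text
[ -8.47  22.21 110.86  -2.9   46.1  -16.04] [510.5 -76.7  49.6] [179.82   2.25  99.55] [-0.1 -1.   0.4] 25.8
tilt [  2.26 -75.81]
```

View pics/w12.png

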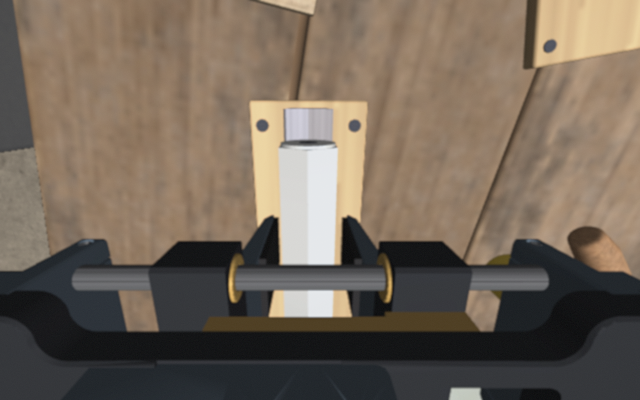

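View pics/s12_c.png

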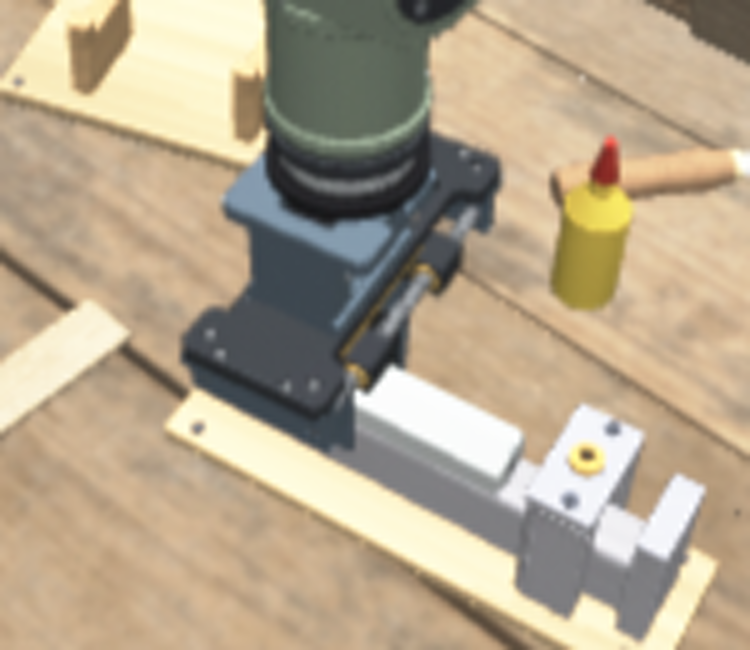

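The bar has settled with its ridge on the groove's middle (bar 280–337 px, rail 284–332 px), and the gap to the bridge shows. I'll regrip lightly and slide it.

drive_tool([
  {"claw": 1,"dx": 0,"dy": -0.05,"dz": 0,"yaw": 0},
  {"claw": 1,"dx": 0,"dy": 0,"dz": 0,"yaw": 0},
  {"claw": 1,"dx": 0,"dy": 0,"dz": 0,"yaw": 0},
], grip_force=8)

```text
time_s: 26.28
ee_pos: [509.2, -76.9, 49.4]
ee_rot: [179.9, 2.2, 99.5]
force: [0.9, 0.5, -0.1]
gripper_width: 29.9
```

drive_tool([
  {"claw": 1,"dx": -0.6,"dy": 0,"dz": 0,"yaw": 0},
])

```text
time_s: 26.4
ee_pos: [510.9, -88.6, 49.6]
ee_rot: [179.9, 2.2, 99.6]
force: [0.2, -0.5, -3.3]
gripper_width: 30.0
```

```bash
cat > jig.py <<'E'
from workcell import telemetry
import numpy as np
s=telemetry.state();a=np.radians(9.5);d=s["ee_pos"]-[520.4,-142.6,0]
print("tcp in jig x %.1f y %.1f z %.1f"%(np.cos(a)*d[0]+np.sin(a)*d[1],-np.sin(a)*d[0]+np.cos(a)*d[1],d[2]),s["ee_rot"].round(2),s["force"].round(1),s["gripper_width"].round(1),s["time_s"])
E
python3 jig.py
```

```text
Traceback (most recent call last):
  File "jig.py", line 4, in <module>
    print("tcp in jig x %.1f y %.1f z %.1f"%(np.cos(a)*d[0]+np.sin(a)*d[1],-np.sin(a)*d[0]+np.cos(a)*d[1],d[2]),s["ee_rot"].round(2),s["force"].round(1),s["gripper_width"].round(1),s["time_s"])
                                                                                                                                                         ^^^^^^^^^^^^^^^^^^^^^^^^
AttributeError: 'float' object has no attribute 'round'
```

```bash
sed -i 's/s\["gripper_width"\].round(1)/round(s["gripper_width"],1)/' jig.py; python3 jig.py
```

```text
tcp in jig x -0.5 y 54.9 z 49.6 [179.9    2.21  99.61] [ 0.2 -0.5 -3.3] 30.0 26.4
```

drive_tool([
  {"claw": 1,"dx": 0,"dy": 0,"dz": 0.06,"yaw": 0},
])

```text
time_s: 26.52
ee_pos: [511.5, -90.3, 49.3]
ee_rot: [179.9, 2.3, 99.6]
force: [-2.3, -3.0, 11.5]
gripper_width: 29.9
```

```bash
python3 jig.py; python3 grab.py scene s13 300 200 130 110 6
```

```text
tcp in jig x -0.1 y 53.1 z 49.3 [179.85   2.33  99.62] [-2.3 -3.  11.5] 29.9 26.525
```

View pics/s13_c.png

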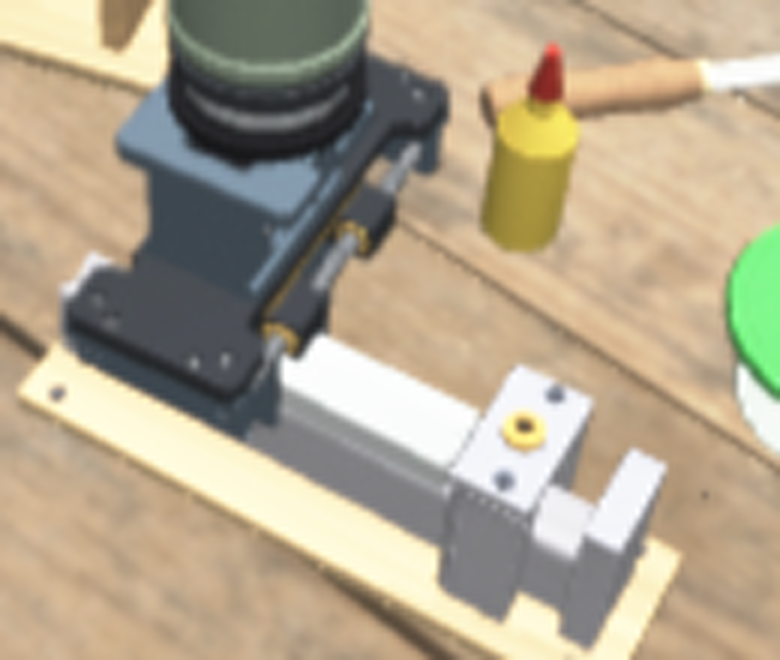

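drive_tool([
  {"claw": 1,"dx": -0.5,"dy": 0,"dz": 0.02,"yaw": 0},
])

```text
time_s: 26.7
ee_pos: [513.1, -100.4, 49.4]
ee_rot: [179.8, 2.3, 99.6]
force: [-0.6, -1.0, -2.6]
gripper_width: 29.9
```

```bash
python3 jig.py
```

```text
tcp in jig x -0.2 y 42.9 z 49.4 [179.85   2.33  99.62] [-0.6 -1.  -2.6] 29.9 26.7
```

drive_tool([
  {"claw": 1,"dx": -0.6,"dy": 0,"dz": 0.06,"yaw": 0},
  {"claw": 1,"dx": -0.6,"dy": 0,"dz": 0.05,"yaw": 0},
])

```text
time_s: 26.95
ee_pos: [516.9, -123.6, 49.0]
ee_rot: [179.9, 2.1, 99.4]
force: [-1.7, 6.9, 7.2]
gripper_width: 29.8
```

```bash
python3 jig.py; python3 grab.py scene s14 300 200 130 110 6
```

```text
tcp in jig x -0.3 y 19.4 z 49.0 [179.86   2.06  99.44] [-1.7  6.9  7.2] 29.8 26.95
```

View pics/s14_c.png

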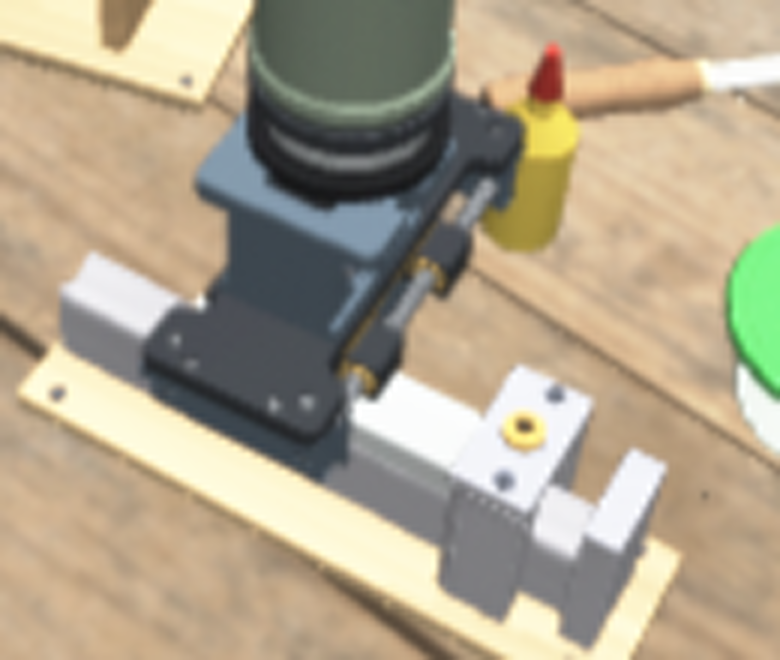

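```bash
python3 - <<'E'
from vis import *
from scipy.optimize import least_squares
d=pickle.load(open("f0.pkl","rb"))
# nozzle tip z=123 : scene0 ; base
i=d["scene"]["color"][200:250,370:410];cv2.imwrite("pics/bot.png",cv2.resize(i,None,fx=10,fy=10,interpolation=cv2.INTER_CUBIC))
i=d["top"]["color"][130:165,330:365];cv2.imwrite("pics/bott.png",cv2.resize(i,None,fx=12,fy=12,interpolation=cv2.INTER_CUBIC))
E
```

```text
(no output)
```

View pics/bot.png

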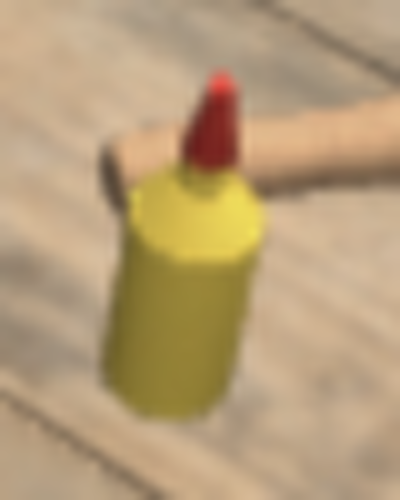

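View pics/bott.png

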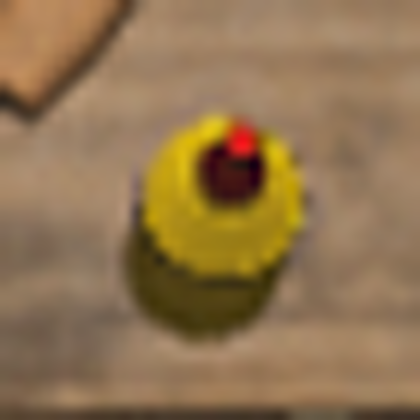

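```bash
python3 - <<'E'
from vis import *
from scipy.optimize import least_squares
d=pickle.load(open("f0.pkl","rb"))
us=(370+22,200+7.3);ut=(330+242/12,130+137/12)
for obs in ([("scene",us)],[("top",ut)],[("scene",us),("top",ut)]):
    fun=lambda p:np.concatenate([proj(d[n],[p[0],p[1],121.])[0]-u for n,u in obs])
    r=least_squares(fun,[650,-100]);a=np.radians(9.5);v=r.x-[520.4,-142.6]
    print(r.x.round(1),"jig",np.round([np.cos(a)*v[0]+np.sin(a)*v[1],-np.sin(a)*v[0]+np.cos(a)*v[1]],1),fun(r.x).round(1))
E
```

```text
[ 696.1 -102.2] jig [179.9  10.8] [-0.  0.]
[ 690.6 -106.5] jig [173.8   7.5] [0. 0.]
[ 692.4 -104.8] jig [175.8   8.9] [ 0.   1.2 -0.6 -0.6]
```

drive_tool([
  {"claw": 1,"dx": -0.6,"dy": 0,"dz": 0.02,"yaw": 0},
])

```text
time_s: 27.12
ee_pos: [519.2, -137.3, 49.1]
ee_rot: [179.9, 2.1, 99.4]
force: [0.6, 0.8, -2.0]
gripper_width: 29.8
```

```bash
python3 jig.py
```

```text
tcp in jig x -0.3 y 5.4 z 49.1 [179.85   2.12  99.45] [ 0.6  0.8 -2. ] 29.8 27.125
```

drive_tool([
  {"claw": 1,"dx": -0.3,"dy": 0,"dz": 0.04,"yaw": 0},
])

```text
time_s: 27.25
ee_pos: [520.2, -143.5, 48.9]
ee_rot: [179.9, 2.0, 99.4]
force: [-0.8, 6.5, 7.5]
gripper_width: 29.9
```

```bash
python3 jig.py; python3 grab.py scene s15 300 200 130 110 6;python3 grab.py top t15 295 165 130 90 6
```

```text
tcp in jig x -0.4 y -0.8 z 48.9 [179.85   2.02  99.36] [-0.8  6.5  7.5] 29.9 27.25
```

View pics/s15_c.png

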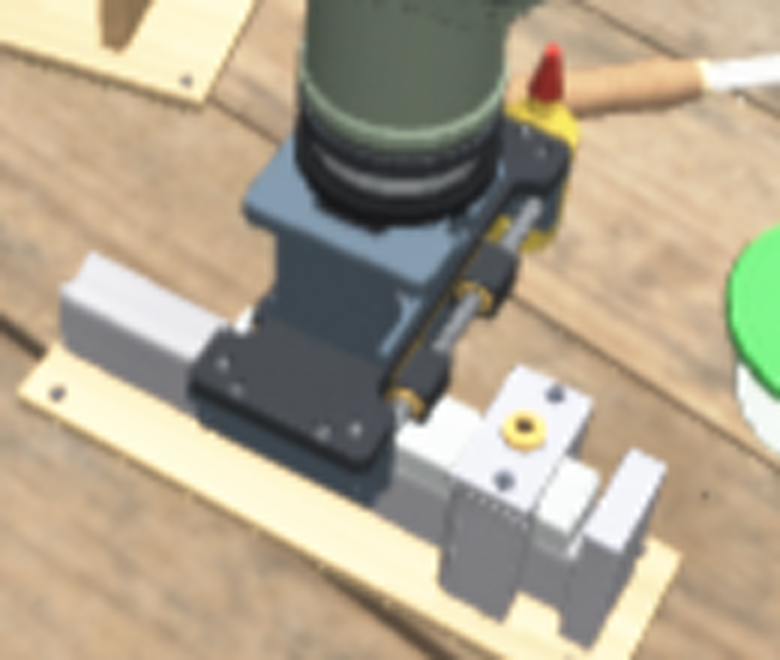

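View pics/t15_c.png

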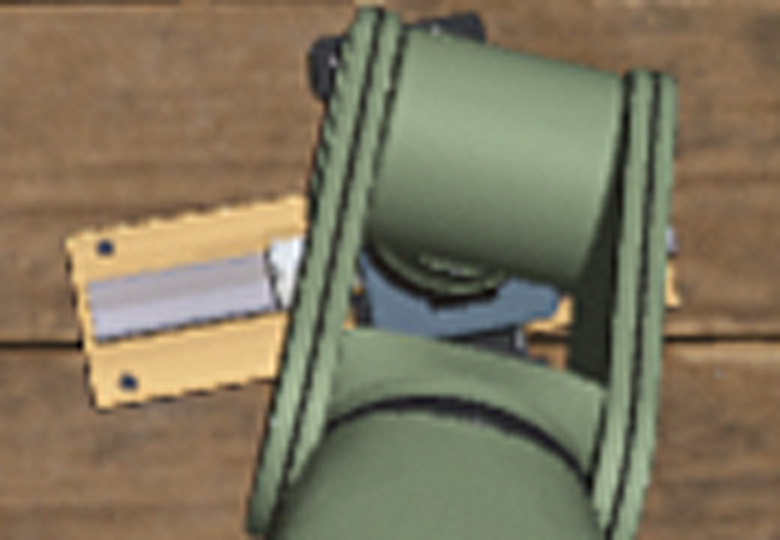

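drive_tool([
  {"claw": 1,"dx": -0.15,"dy": 0,"dz": 0.01,"yaw": 0},
])

```text
time_s: 27.48
ee_pos: [520.8, -147.3, 48.9]
ee_rot: [179.8, 2.1, 99.4]
force: [-0.3, 3.0, 3.0]
gripper_width: 30.0
```

drive_tool([
  {"claw": 1,"dx": -0.15,"dy": 0,"dz": 0.01,"yaw": 0},
])

```text
time_s: 27.6
ee_pos: [521.2, -149.7, 48.7]
ee_rot: [179.8, 1.9, 99.3]
force: [0.0, 11.0, 4.5]
gripper_width: 29.9
```

```bash
python3 jig.py
```

```text
tcp in jig x -0.4 y -7.1 z 48.7 [179.84   1.94  99.29] [ 0.  11.   4.5] 29.9 27.6
```

drive_tool([
  {"claw": 1,"dx": -0.2,"dy": 0,"dz": 0,"yaw": 0},
])

```text
time_s: 27.72
ee_pos: [521.5, -151.9, 48.5]
ee_rot: [179.9, 1.7, 99.2]
force: [1.3, 11.9, 1.5]
gripper_width: 29.9
```

```bash
python3 jig.py; python3 grab.py scene s16 360 250 70 60 10
```

```text
tcp in jig x -0.4 y -9.3 z 48.5 [179.86   1.7   99.21] [ 1.3 11.9  1.5] 29.9 27.725
```

View pics/s16_c.png

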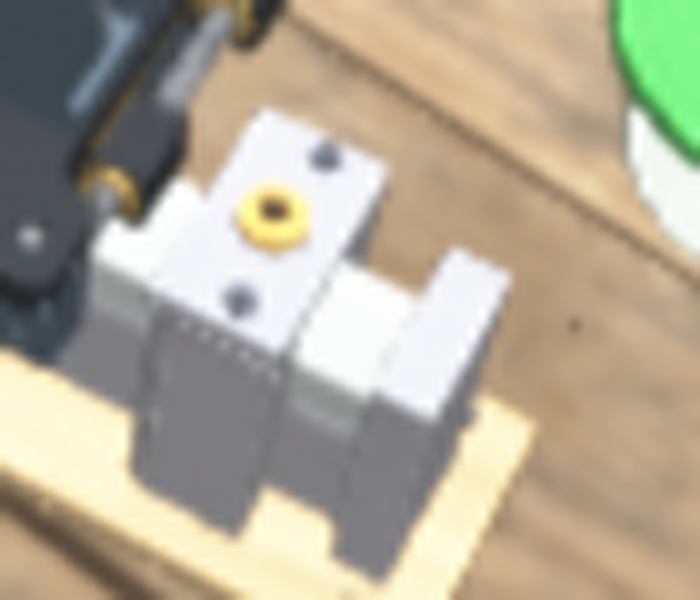

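drive_tool([
  {"claw": -0.2,"dx": 0,"dy": 0,"dz": 0,"yaw": 0},
  {"claw": -0.2,"dx": 0,"dy": 0,"dz": 0,"yaw": 0},
  {"claw": -0.2,"dx": 0,"dy": 0,"dz": 0,"yaw": 0},
  {"claw": -0.2,"dx": 0,"dy": 0,"dz": 0,"yaw": 0},
])

```text
time_s: 28.28
ee_pos: [522.1, -154.5, 47.7]
ee_rot: [179.9, 1.9, 99.3]
force: [0.3, -0.1, 0.4]
gripper_width: 54.6
```

```bash
python3 jig.py; python3 grab.py wrist w17
```

```text
tcp in jig x -0.3 y -12.0 z 47.7 [179.86   1.88  99.25] [ 0.3 -0.1  0.4] 54.6 28.275
```

View pics/w17.png

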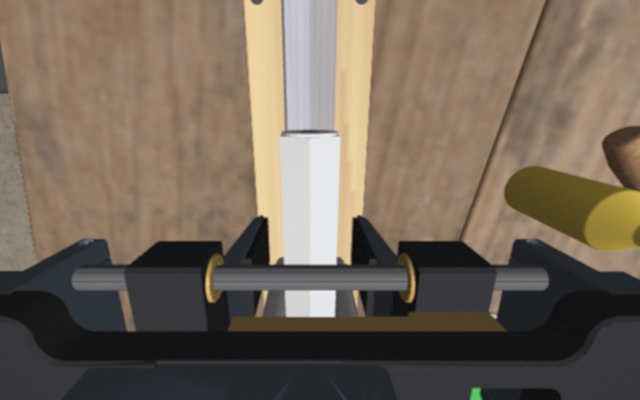

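drive_tool([
  {"claw": -0.2,"dx": 0,"dy": 0,"dz": -1,"yaw": 0},
  {"claw": -0.2,"dx": 0,"dy": 0,"dz": -1,"yaw": 0},
  {"claw": -0.2,"dx": 0,"dy": 0,"dz": -1,"yaw": 0},
  {"claw": -0.2,"dx": 0,"dy": 0,"dz": -1,"yaw": 0},
  {"claw": -0.2,"dx": 0,"dy": 0,"dz": -1,"yaw": 0},
])

```text
time_s: 28.95
ee_pos: [520.0, -151.4, 148.8]
ee_rot: [-179.9, 1.8, 99.3]
force: [0.1, -0.3, 0.8]
gripper_width: 54.7
```

drive_tool([
  {"claw": -0.2,"dx": 1,"dy": 0,"dz": -1,"yaw": 0},
  {"claw": -0.2,"dx": 1,"dy": 0,"dz": -1,"yaw": 0},
  {"claw": -0.2,"dx": 1,"dy": 0,"dz": -1,"yaw": 0},
  {"claw": -0.2,"dx": 1,"dy": 0,"dz": -1,"yaw": 0},
  {"claw": -0.2,"dx": 1,"dy": 0,"dz": -1,"yaw": 0},
])

```text
time_s: 29.58
ee_pos: [502.9, -48.4, 248.8]
ee_rot: [-179.9, 1.9, 99.1]
force: [0.8, 0.4, 0.8]
gripper_width: 54.7
```

drive_tool([
  {"claw": -0.2,"dx": 1,"dy": 0,"dz": -1,"yaw": 0},
  {"claw": -0.2,"dx": 1,"dy": 0,"dz": -1,"yaw": 0},
  {"claw": -0.2,"dx": 1,"dy": 0,"dz": 0,"yaw": 0},
  {"claw": -0.2,"dx": 1,"dy": 0,"dz": 0,"yaw": 0},
  {"claw": -0.2,"dx": 1,"dy": 0,"dz": 0,"yaw": 0},
])

```text
time_s: 30.2
ee_pos: [486.6, 54.5, 289.0]
ee_rot: [179.8, 2.0, 99.1]
force: [-0.2, -0.0, -0.4]
gripper_width: 54.7
```

```bash
python3 jig.py; python3 grab.py scene s18 300 220 120 90 6; python3 grab.py top t18 295 165 130 90 6
```

```text
tcp in jig x -0.8 y 200.0 z 289.0 [179.76   1.97  99.09] [-0.2 -0.  -0.4] 54.7 30.2
```

View pics/s18_c.png

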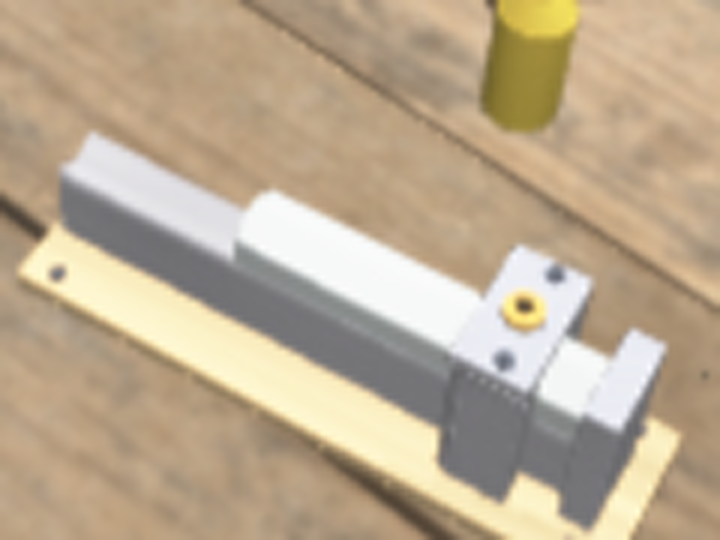

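View pics/t18_c.png

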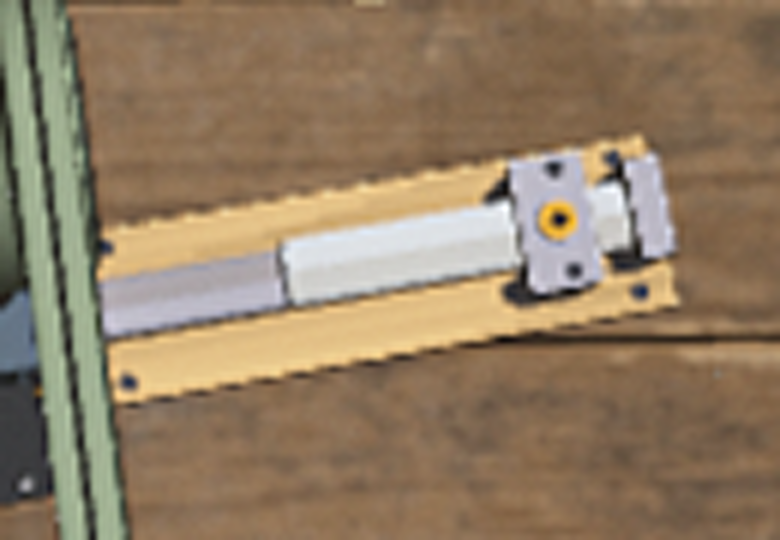

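```bash
python3 - <<'E'
from vis import *
for n,pk,x0,y0,s in(("scene","s18.pkl",300,220,6),("top","t18.pkl",295,165,6)):
    f=pickle.load(open(pk,"rb"));p=(520,-142.6,9.5)
    im=cv2.imread(f"pics/{pk[:3]}_c.png")
    for yb,col in((60,(0,0,255)),(-100,(255,0,0))):
        for q in [(0,yb,84.6),(15,yb,76),(-15,yb,76),(15,yb,58.7),(-15,yb,58.7)]:
            u=((proj(f,tf(p,q))[0]-[x0,y0])+.5)*s-.5;print(n,q,u.round(0));cv2.circle(im,tuple(int(a) for a in u),3,col,-1)
    cv2.imwrite(f"pics/{n}_ov.png",im)
E
```

```text
scene (0, 60, 84.6) [253. 203.]
scene (15, 60, 76) [270. 191.]
scene (-15, 60, 76) [235. 240.]
scene (15, 60, 58.7) [269. 216.]
scene (-15, 60, 58.7) [233. 264.]
scene (0, -100, 84.6) [606. 381.]
scene (15, -100, 76) [618. 365.]
scene (-15, -100, 76) [587. 421.]
scene (15, -100, 58.7) [611. 388.]
scene (-15, -100, 58.7) [580. 444.]
top (0, 60, 84.6) [284. 268.]
top (15, 60, 76) [277. 238.]
top (-15, 60, 76) [289. 302.]
top (15, 60, 58.7) [274. 242.]
top (-15, 60, 58.7) [286. 306.]
top (0, -100, 84.6) [628. 207.]
top (15, -100, 76) [618. 178.]
top (-15, -100, 76) [631. 242.]
top (15, -100, 58.7) [611. 183.]
top (-15, -100, 58.7) [624. 246.]
```

View pics/scene_ov.png

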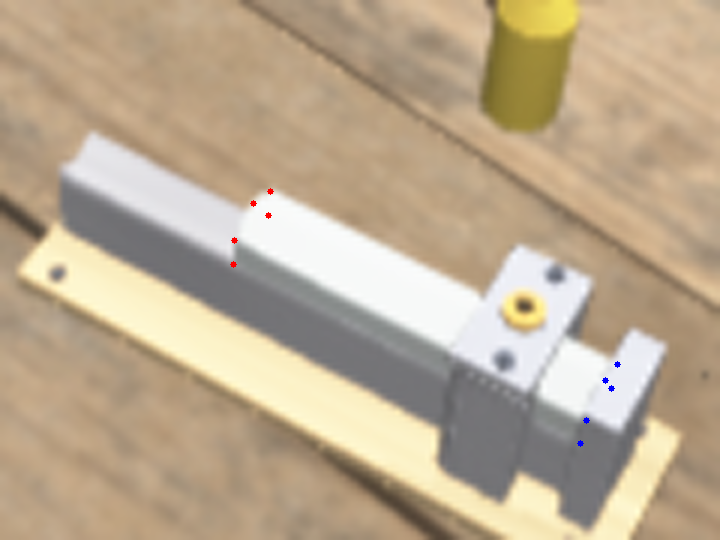

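View pics/top_ov.png

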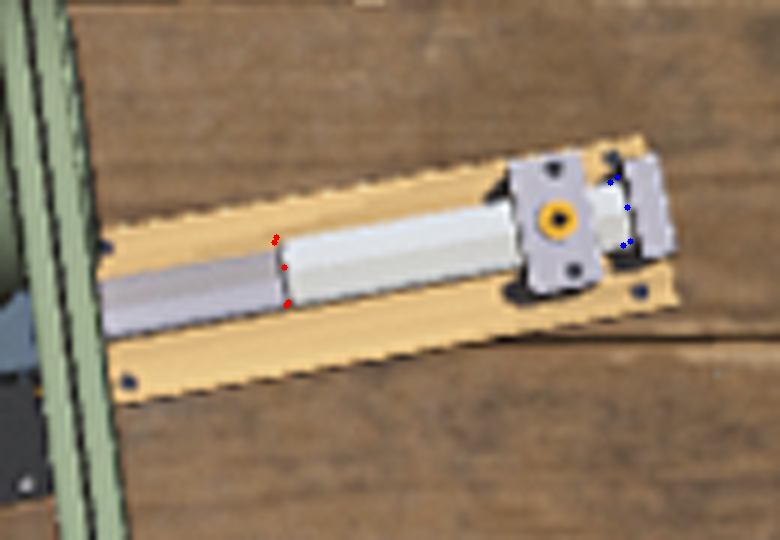

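```bash
python3 -c "
from workcell import job;print(job.job_done())"
```

```text
the job is handed in; nothing more can be done
None
```

The hexagonal bar now lies in the jig's V-groove, under the bridge, with its end against the stop. I handed the job in at about 30 s of the 51 s allowed; no verdict is reported.

**Tilting the tool:** The moves offer no tilt. I leaned the tool 30° by pushing past the arm's outer reach. I brought it back upright by turning against the last joint's limit, out to the robot's right.

**Steps:**
1. I took the bar out of the stand by its flats.
2. I laid it in the open groove and opened the jaws so that it seated. Its end was about 15 mm clear of the bridge, by position and in the scene picture.
3. I regripped it lightly (8 N) and slid it under the bridge to the stop, then let go and moved the arm clear.

**Last checks:**
- **Stop contact:** The drag force levelled off at about 12 N and the pads slipped along the bar. The scene and top pictures show no gap at the stop. The bar's free end is within about 1–2 mm of where it should be when touching; the cameras cannot show it closer than that.
- **Seating:** The bar's ridge lines up with the middle of the groove and its flats are upright.
- **Gripper lean:** The gripper still leaned about 2° along the groove when it let the bar go. The bar settled level in the groove.
- **Other objects:** I steered clear of the caliper, slat and glue bottle, and nothing touched them that I noticed. The last close-up covers only the jig and part of the bottle, so I made no separate final check of the caliper and slat.

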